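# Close up the lacquer lathe's belt box and switch it over

### The job

The belt on the lathe has been changed and it has to go back into service: take the spanner off the open belt box and lay it flat in the steel tray, then swing the box's lid fully shut and turn the latch bar over it as far as it goes. Only then work the locking bat on the sloping switch console: pull it straight out of its lock, flip it over to the other side and let it spring back down into the lock there. Leave the things standing around where they are.

Things in the scene. Friction and masses are not known exactly. Their poses are not given: they have to be found in the camera images.
- belt_box: green sheet-steel belt box without a top, fixed: 170 (x) x 160 (y) x 80 mm tall, walls 4 mm, two pulleys inside whose shafts end 54 mm above the table at most. Origin under its centre, on the table; z up, its front (latch side) faces -x. On its front a dark block, 50 x 50 mm and 60 mm tall, carries the latch on a short post, whose upright axis is at x = -115 mm, y = 0. The spanner lies across its two side walls, so the lid cannot shut
- guard_lid (a joint): the green lid, a stiff-hinged plate 172 x 164 mm, 6 mm thick: 0 = fully shut (flat, its upper face 86.5 mm above the table), it starts open at about 1.65 to 1.85 rad (roughly upright, leaning slightly away from the box). Friction (about 0.32 N m) holds it at any angle, so it must be pushed all the way, from behind and then from above; no catch
- lid_hinge (a point): the hinge line's middle, at the top of the belt box's far wall: x = 85 mm, z = 80.5 mm in the box's frame; the hinge line runs along the box's y
- lid_edge (a point): middle of the lid's free edge, 168 mm from the hinge line (moves with the lid; axes of the lid: x from the free edge to the hinge, z out of the upper or outer face)
- guard_latch (a joint): the latch, a steel turn bar on an upright axis: 0 = open (its arm points along the box's +y), it turns clockwise seen from above to its stop at 1.5 rad (arm points along +x, over the lid). It starts at 0 to 0.2 and turns with light friction (0.06 N m)
- latch_grip (a point): on the latch's axis, the middle of its upright grip fin, 116 mm above the table. The fin is 14 mm thick, 60 mm long, and stands from 95 to 131 mm above the table; the flat arm below it reaches 70 mm from the axis. Axes turn with the latch: y along the fin, z up
- spanner: plain steel double-ended spanner, 190 mm long (x), shank 18 mm wide (y), heads 36 mm wide, 9 mm thick, 0.25 kg. Origin at the middle of its underside, z up; it lies across the belt box
- tray: dark open steel tray, fixed: 240 (x) x 110 (y) x 30 mm tall, walls and floor about 4 to 5 mm. Origin under its centre, on the table
- console: grey wedge-shaped switch console, fixed: 160 (x) x 150 (y) mm, 56 mm tall at the front (-x), 144 mm at the back, its top face sloping 0.50 rad down towards -x. Origin on the table, 35 mm in front (-x) of the point under its centre. On the face stands a dark lock bracket (two cheeks, 41 mm high over the face) with the bat between them
- bat_pivot (a point): the bat's pivot, in the middle of the sloping face, x = 35 mm, y = 0, 100 mm above the table in the console's frame (axes of the console). The bat swings sideways about an axis that runs straight up the slope
- toggle_swing (a joint): sideways swing of the bat: 0 = leaning fully to the console's +y (30 degrees from the face's normal), 0.525 = square to the face, 1.05 = leaning fully to the console's -y. It starts at 0 to 0.04. A cross-pin locked behind the bracket's cheeks stops it at about 0.11 unless the bat is pulled out, and from about 0.94 up the pin drops in on the other side
- toggle_pull (a joint): how far the bat is pulled out along its own length: 0 = in, stop at 0.016 m; the pin clears the bracket from about 0.011. A spring draws it in (5.4 N at 0, 10 N at the stop)
- bat_grip (a point): place to grip the bat, on its middle, 96 mm from the pivot when in (moves with it). Axes: z outward along the bat, x across its 16 mm thickness (up the slope), y across its 24 mm width. The metal paddle reaches from 70 to 124 mm from the pivot; below it is a 12 mm round stem
- mug: white mug, 76 mm across, 85 mm tall (bystander; origin under its centre)
- tin: round earth-red tin, 72 mm across, 70 mm tall (bystander; origin under its centre)
- lac_bowl: dark metal bowl of coloured lac lumps, 132 mm across, 50 mm tall (bystander; origin under its centre)
- offcut: pale wood offcut, 90 x 50 x 35 mm (bystander; origin under its centre)
Not all that is in view belongs to the job. Several things have the shape of the spanner; the one meant has the colours described above.

How it is judged:
By the outcome, as a careful person would: the job done as asked, in the order asked, and still so for the second after the job is handed in, with the robot touching nothing.
It also fails if it takes over 72 s, if anything falls off the work surface, if the arm or the gripper's body presses on something with over 40 N, if the wrist force passes 120 N, or if a joint passes its speed limit or range.

### The arm

A 7-joint arm with a two-finger parallel gripper is mounted at the origin on the work surface. World frame = base frame: x ahead of the robot, y to its left, z up, the work surface at z = 0. Lengths are in m, angles in rad, forces in N, time in s.
With the tool pointing down it reaches from about 0.35 to 0.9 m from the base axis. Payload 8.1 kg.
Tool frame: the origin (TCP) lies midway between the tips of the shut fingers; the grasp point (between the pads) lies 19 mm behind it; z points along the fingers, y is the direction in which the jaws open and shut (so a half turn about z gives the same grasp; the last joint's range is limited). The gripper opens to 92 mm and grips with 3 to 60 N. Pads are 19 mm wide; open, the fingers measure 130 mm over their backs; the gripper's body (75 mm by 190 mm) begins 47 mm behind the grasp point.
Start: joints at [1.148, 0.434, 0.025, 1.573, -0.012, 1.134, -0.075], TCP at [0.196, -0.593, 0.227] pointing down, gripper open.
Joint ranges: [-2.62, 2.62], [-0.44, 2.09], [-1.27, 1.32], [0.08, 2.57], [-1.32, 4.46], [0.12, 2], [-2.74, 2.74]. Speed limits (rad/s): [2.22, 2.22, 3.01, 3.01, 3.14, 3.14, 3.14].

### API

Orientations are given as a unit quaternion [x, y, z, w].
In Python, from rig import r gives the robot as it stands. The module is installed in compiled form; this text tells all that it offers.
- The arm moves only by the tool apply_moves, never from a script. Its argument "targets" is a list that holds one entry, the list of rows, each a list of 7 numbers: the shift along the tool's x, y, z scaled (see below), then the turn, a rotation vector about the tool's x, y, z scaled (see below), then the opening, from 0 (shut) to 1 (fully open). In form: [[[x, y, z, wx, wy, wz, grip], ...]]. A call has 1 to 5 rows; each row shifts and turns the commanded pose from where the row before left it, along the tool's axes as they then stand; what a row does not reach is not made up. The controller multiplies each number of a shift by 30 mm and each number of a turn by 6 degrees. A row lasts 1/12 s, in which the tool goes at most 41.7 mm and 7.16 degrees, less where a joint would pass 70% of its speed; a pose out of reach is approached as far as the arm can. A call with a number of a shift or a turn outside -1 to 1 is refused whole. A call with a gripper value outside its range is refused whole. The fingers move at their own pace and stop on an object; "squeeze" is the grip in N (left out, the last holds). Time passes only in rows, so rows that do not move let the fingers close. It gives the time, the measured TCP pose, the force and the opening at its end, in the units of the state.
- r.observe(): the state, without advancing time (a new reading comes with each control period).
- r.read_camera(name): name is "scene" or "side" or "wrist"; returns a dict with "color" (384x512x3 uint8, blue, green, red), "mtx" (3x3 intrinsics, pixels), "cam_to_world" (4x4, takes a point from camera to world coordinates); the wrist camera has in their place "mount" (4x4, takes a point from camera to tool coordinates, whose origin is the TCP and whose axes are the flange's). Camera axes: x right, y up, looking along -z (the intrinsics and any distortion apply to the point x, -y, -z); pixel columns grow to the right and rows downward; lengths in m; the calibration is good to about 2 mm. A picture is of the moment at which its call begins: read the wrist's pose just before it. There is no depth.
- r.hand_in(): hands the job in, once; it reports no verdict.
The state is a dict: "time_s": time; "joint_pos": joint angles; "qvel": joint speeds; "joint_efforts": joint torques, N m; "eef_pos": TCP position; "orientation": TCP orientation; "wrist_force": force on the tool from outside, world axes, zero at the start; "wrist_torque": the same for the moment, N m; "finger_gap": finger opening in m.
Only numpy, scipy, OpenCV 4.12 (cv2) and the standard library are available. Lean on these libraries where they do the work, as an engineer would, in place of code of your own. Each camera call takes 0.05 s, during which the arm holds its last target. There are 200 camera calls.

## Working session

There is one attempt and no reset: what is moved stays moved. The work goes in short steps, Python scripts to look and compute and a tool call to move; the robot and the scene stay as the last step left them, time stands still between calls to the robot, and variables do not carry over. Pictures are saved under pics/ and viewed, about 8 in all and at most 12, crops included, and the job is handed in when it is done.

Besides the shell and the picture viewer there is one more tool, called after "Emit:" as name(argument=value, ...), one argument or row to a line, values as JSON. apply_moves: Moves the arm, as the interface text tells. Its arguments: {"type":"object","properties":{"targets":{"type":"array"},"squeeze":{"type":"number"}},"required":["targets"]}

```bash
mkdir -p pics
python3 - <<'E'
from rig import r
import cv2,numpy as np
s=r.observe()
for k,v in s.items(): print(k,np.round(v,3))
for n in("scene","side","wrist"):
    c=r.read_camera(n); cv2.imwrite(f"pics/{n}0.png",c["color"]); print(n,np.round(c["mtx"],1).tolist(),[k for k in c],np.round(c.get("cam_to_world",c.get("mount")),4).tolist())
a=cv2.imread("pics/scene0.png");b=cv2.imread("pics/side0.png")
E
```

```text
time_s 0.0
joint_pos [ 1.148  0.435  0.025  1.574 -0.012  1.134 -0.075]
qvel [ 0.001 -0.001  0.    -0.001 -0.002 -0.    -0.   ]
joint_efforts [ 1.0000e-03 -6.6785e+01  9.8500e-01 -3.1446e+01 -6.1000e-02  4.3000e-02
  0.0000e+00]
eef_pos [ 0.196 -0.593  0.226]
orientation [ 0.987  0.159 -0.    -0.001]
wrist_force [ 0.045  0.157 -0.402]
wrist_torque [-0.038  0.003 -0.02 ]
finger_gap 0.092
scene [[354.0, 0.0, 245.8], [0.0, 354.0, 190.4], [0.0, 0.0, 1.0]] ['color', 'mtx', 'cam_to_world'] [[0.2591, -0.802, 0.5383, 1.0826], [0.9659, 0.2131, -0.1473, -0.1227], [0.0034, 0.5581, 0.8298, 0.9898], [0.0, 0.0, 0.0, 1.0]]
side [[388.7, 0.0, 253.8], [0.0, 388.7, 189.6], [0.0, 0.0, 1.0]] ['color', 'mtx', 'cam_to_world'] [[-0.9128, 0.2699, -0.3064, 0.2016], [-0.4079, -0.6369, 0.6542, 0.6506], [-0.0186, 0.7222, 0.6915, 0.8172], [0.0, 0.0, 0.0, 1.0]]
wrist [[311.7, 0.0, 252.9], [0.0, 311.7, 193.4], [0.0, 0.0, 1.0]] ['color', 'mtx', 'mount'] [[0.0012, 0.955, 0.2965, 0.0802], [1.0, -0.001, -0.001, -0.0005], [-0.0006, 0.2965, -0.955, -0.1582], [0.0, 0.0, 0.0, 1.0]]
```

Run:
```python
import cv2
for n in("scene","side"):
    a=cv2.imread(f"pics/{n}0.png"); cv2.imwrite(f"pics/{n}0b.png",cv2.resize(a,(800,600),interpolation=cv2.INTER_CUBIC))
```

```text
(no output)
```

View pics/scene0b.png

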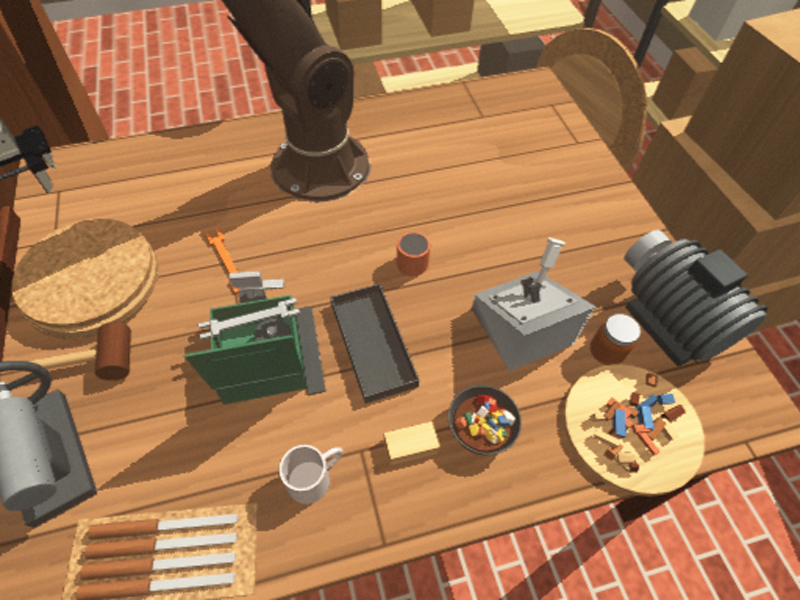

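View pics/side0b.png

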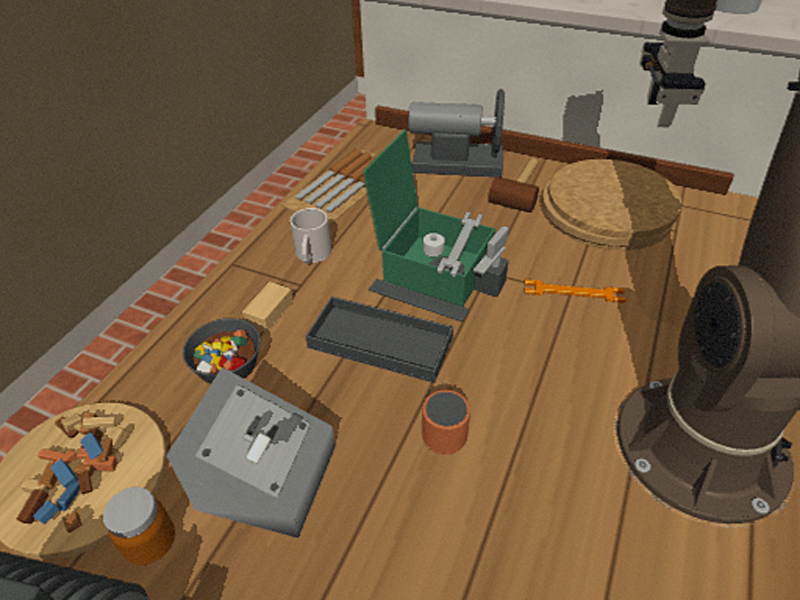

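```bash
cat > crop.py <<'E'
import cv2,numpy as np
def crop(src,x0,y0,w,h,k,step=20):
    a=cv2.resize(cv2.imread(src)[y0:y0+h,x0:x0+w],None,fx=k,fy=k,interpolation=cv2.INTER_CUBIC)
    for x in range(-(-x0//step)*step,x0+w,step):
        cv2.putText(a,str(x),(int((x-x0+.5)*k),9),0,.35,(0,0,255),1); cv2.line(a,(int((x-x0+.5)*k),10),(int((x-x0+.5)*k),16),(0,0,255),1)
    for y in range(-(-y0//step)*step,y0+h,step):
        cv2.putText(a,str(y),(0,int((y-y0+.5)*k)+4),0,.35,(0,0,255),1); cv2.line(a,(24,int((y-y0+.5)*k)),(32,int((y-y0+.5)*k)),(0,0,255),1)
    return a
E
python3 - <<'E'
from crop import *
cv2.imwrite("pics/c1.png",crop("pics/scene0.png",115,140,160,120,5))
cv2.imwrite("pics/c2.png",crop("pics/side0.png",190,80,150,165,3.6)[:, :]) 
a=crop("pics/scene0.png",295,145,95,95,4.2);b=crop("pics/side0.png",100,230,120,120,3.3)
c=np.zeros((400,800,3),np.uint8); c[:a.shape[0],:a.shape[1]]=a[:400]; c[:b.shape[0],402:402+b.shape[1]]=b[:400,:398]
cv2.imwrite("pics/c3.png",c)
E
```

```text
(no output)
```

View pics/c1.png

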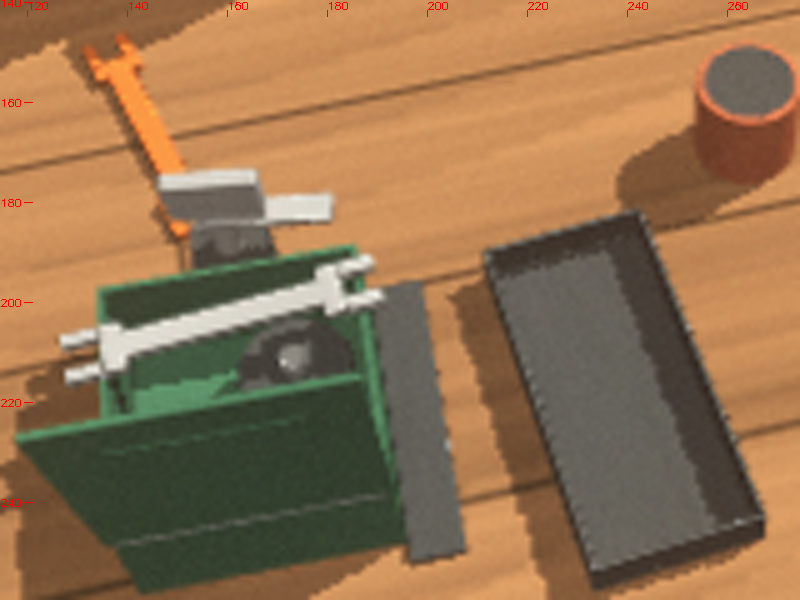

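View pics/c2.png

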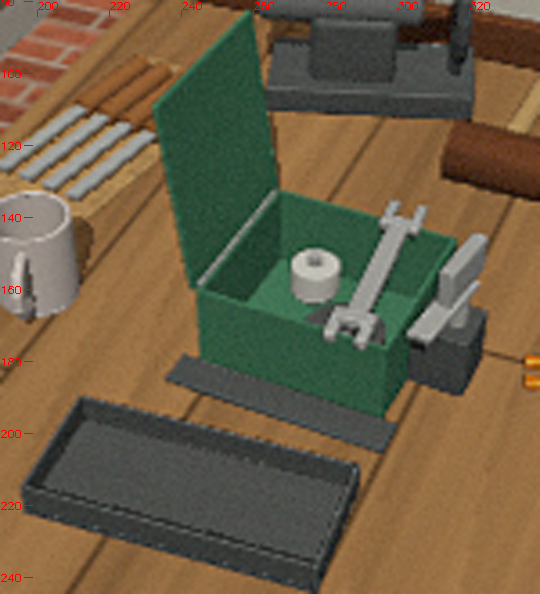

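View pics/c3.png

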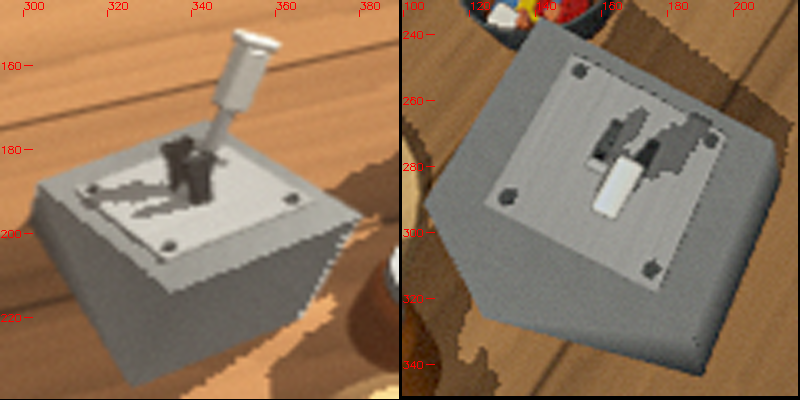

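```bash
cat > fit.py <<'E'
import numpy as np
from scipy.optimize import least_squares
from scipy.spatial.transform import Rotation as R
CAM={"scene":(354.0,245.8,190.4,np.array([[0.2591,-0.802,0.5383,1.0826],[0.9659,0.2131,-0.1473,-0.1227],[0.0034,0.5581,0.8298,0.9898]])),
"side":(388.7,253.8,189.6,np.array([[-0.9128,0.2699,-0.3064,0.2016],[-0.4079,-0.6369,0.6542,0.6506],[-0.0186,0.7222,0.6915,0.8172]]))}
def proj(n,p):
    f,cx,cy,T=CAM[n]; q=(np.atleast_2d(p)-T[:,3])@T[:,:3]
    return np.c_[cx+f*q[:,0]/-q[:,2],cy-f*q[:,1]/-q[:,2]]
S=lambda x,y:(115+x/5-.5,140+y/5-.5)
D=lambda x,y:(190+x/3.6-.5,80+y/3.6-.5)
CS=lambda x,y:(295+x/4.2-.5,145+y/4.2-.5)
CD=lambda x,y:(100+(x-402)/3.3-.5,230+y/3.3-.5)
def rz(a): return R.from_euler('z',a).as_matrix()
def fitpose(obs,x0,name):
    f=lambda v:np.concatenate([(proj(n,rz(v[2])@np.array(p)+[v[0],v[1],0])[0]-u) for n,p,u in obs])
    s=least_squares(f,x0,loss="soft_l1"); print(name,np.round(s.x,4)); print(np.round(f(s.x).reshape(-1,2),1).tolist()); return s.x
def tri(obs,x0=(.5,0,.1)):
    f=lambda v:np.concatenate([proj(n,v)[0]-u for n,u in obs]); s=least_squares(f,x0); return s.x,np.round(s.fun,1)
E
python3 - <<'E'
from fit import *
a,b=.085,.08
box=fitpose([("scene",(-a,-b,.08),S(98,290)),("scene",(-a,b,.08),S(355,247)),
("side",(a,b,.08),D(197,288)),("side",(-a,b,.08),D(385,347)),("side",(-a,-b,.08),D(457,238)),("side",(a,-b,.08),D(277,192)),
("side",(a,b,0),D(203,358)),("side",(-a,b,0),D(385,415))],(.5,-.2,0),"box")
a,b=.12,.055
tray=fitpose([("scene",(-a,-b,.03),S(487,250)),("scene",(-a,b,.03),S(640,212)),("scene",(a,b,.03),S(763,518)),("scene",(a,-b,.03),S(592,572)),
("side",(a,-b,.03),D(83,398)),("side",(a,b,.03),D(22,488)),("side",(-a,-b,.03),D(358,465)),("side",(-a,b,0),D(316,591))],(.5,0,0),"tray")
f,k=.045-.0,.0
# origin 35 mm in front of centre: x from -45 to 115
F,B,h=-.045,.115,.075
con=fitpose([("scene",(B,h,.144),CS(360,217)),("scene",(B,-h,.144),CS(168,292)),("scene",(F,-h,.056),CS(38,187)),("scene",(F,h,.056),CS(215,122)),("scene",(B,-h,0),CS(135,385)),
("side",(B,h,.144),CD(425,203)),("side",(B,-h,.144),CD(540,18)),("side",(F,-h,.056),CD(777,145)),("side",(B,h,0),CD(490,318)),("side",(F,h,0),CD(700,375))],(.5,.2,.5),"console")
for nm,o in {"batTip":[("scene",CS(258,40)),("side",CD(606,212))],
"latch fin top L":[("scene",S(159,177)),("side",D(484,240))],"fin R":[("scene",S(257,173)),("side",D(443,276))],
"arm tip":[("scene",S(331,207)),("side",D(413,338))],
"spA":[("scene",S(64,358)),("side",D(408,210))],"spB":[("scene",S(377,280)),("side",D(346,337))],
"lidfreeL":[("scene",S(15,437)),("side",D(250,12))],"lidfreeR":[("scene",S(362,376)),("side",D(155,103))]}.items():
    p,e=tri(o); print(nm,np.round(p,4),e)
E
```

```text
box [ 0.5185 -0.2275 -0.0545]
[[-1.8, 0.2], [-0.8, -0.1], [-0.3, 0.4], [0.3, 0.7], [0.3, -0.0], [0.8, -1.1], [-1.1, 0.8], [-1.3, 1.9]]
tray [ 0.543  -0.0006  0.0618]
[[-1.4, -0.1], [-0.1, -1.1], [0.6, 0.1], [-0.5, 0.2], [-1.0, -1.1], [-1.0, -0.1], [1.0, 0.1], [0.1, 1.5]]
console [0.5479 0.3035 0.1403]
[[0.3, -0.1], [0.5, -0.2], [-0.4, -1.3], [-2.3, -0.5], [-1.5, 1.0], [-0.4, 0.0], [0.6, -0.5], [-0.9, -0.6], [-2.0, -0.0], [0.5, 1.5]]
batTip [0.5238 0.3715 0.1854] [ 2.   0.8  1.3 -0.4]
latch fin top L [ 0.3938 -0.2448  0.1295] [ 0.1  0.1  0.2 -0.1]
fin R [ 0.4088 -0.1866  0.1318] [ 0.4  0.4  0.4 -0.3]
arm tip [ 0.4177 -0.1488  0.0953] [ 0.4  0.3  0.4 -0.3]
spA [ 0.479  -0.319   0.0858] [ 0.4  0.4  0.4 -0.3]
spB [ 0.4701 -0.1331  0.0886] [-0.6 -0.5 -0.6  0.4]
lidfreeL [ 0.6253 -0.3097  0.2499] [ 0.1  0.1  0.1 -0.1]
lidfreeR [ 0.6345 -0.1476  0.2531] [-0.6 -0.5 -0.7  0.5]
```

```bash
cat > plan.py <<'E'
import numpy as np, json
from scipy.spatial.transform import Rotation as R
def frame(z,y):
    "rotation with tool z along z and jaws (tool y) near y"
    z=np.array(z,float)/np.linalg.norm(z); y=np.array(y,float); y=y-z*(y@z); y/=np.linalg.norm(y)
    return R.from_matrix(np.c_[np.cross(y,z),y,z])
def down(jaw): return frame([0,0,-1],[np.cos(jaw),np.sin(jaw),0])
def near(cur,T):
    "jaws are symmetric: take the half turn nearer to cur"
    return min((T,T*R.from_euler('z',np.pi)),key=lambda q:(cur.inv()*q).magnitude())
def go(p,q,P,Q,grip,v=1.0,sym=True):
    "rows from pose p,q to P,Q; returns the pose reached"
    if sym: Q=near(q,Q)
    P=np.array(P,float); lim=lambda p,q:max(np.abs(q.inv().apply(P-p)/.03).max(),np.linalg.norm(P-p)/.041)
    rv=(q.inv()*Q).as_rotvec(); n=int(np.ceil(max(np.linalg.norm(P-p)/(.03*v),np.abs(rv).max()/np.radians(6)/v,1)))
    p0,q0=np.array(p),q; rows=[]
    for i in range(1,n+1):
        Pi=p0+(P-p0)*i/n; Qi=q0*R.from_rotvec(rv*i/n)
        a=np.clip(np.round(q.inv().apply(Pi-p)/.03,2),-1,1)+0.; b=np.clip(np.round((q.inv()*Qi).as_rotvec()/np.radians(6),2),-1,1)+0.
        rows.append([*a.tolist(),*b.tolist(),grip]); p=p+q.apply(a*.03); q=q*R.from_rotvec(b*np.radians(6))
    for i in range(0,n,5): print(json.dumps([rows[i:i+5]]).replace(" ",""))
    print("-> ",np.round(p,4),np.round(q.as_quat(),3)); return p,q
def cur():
    from rig import r
    s=r.observe(); print("t",round(s["time_s"],2),"p",np.round(s["eef_pos"],4),"q",np.round(s["orientation"],3),"F",np.round(s["wrist_force"],1),"gap",np.round(s["finger_gap"],4),"J",np.round(s["joint_pos"],2))
    return np.array(s["eef_pos"]),R.from_quat(s["orientation"])
E
python3 - <<'E'
from plan import *
p,q=cur()
p,q=go(p,q,[.4745,-.226,.17],down(np.radians(2.7)),.55)
E
```

```text
t 0.15 p [ 0.1963 -0.593   0.2261] q [ 0.987  0.159 -0.    -0.001] F [ 1.1  0.  -0.1] gap 0.0919 J [ 1.15  0.44  0.02  1.57 -0.01  1.13 -0.08]
[[[0.79,-0.54,0.12,0.0,0.0,-0.77,0.55],[0.83,-0.48,0.12,0.0,0.0,-0.78,0.55],[0.87,-0.41,0.11,0.0,0.0,-0.77,0.55],[0.9,-0.34,0.12,0.0,0.0,-0.78,0.55],[0.92,-0.26,0.12,0.0,0.0,-0.77,0.55]]]
[[[0.94,-0.19,0.12,0.0,0.0,-0.78,0.55],[0.95,-0.11,0.11,0.0,0.0,-0.77,0.55],[0.96,-0.03,0.12,0.0,0.0,-0.78,0.55],[0.96,0.04,0.12,0.0,-0.01,-0.77,0.55],[0.95,0.13,0.11,-0.01,0.0,-0.78,0.55]]]
[[[0.94,0.2,0.12,0.0,0.0,-0.77,0.55],[0.92,0.27,0.12,0.0,0.0,-0.78,0.55],[0.89,0.35,0.11,0.0,0.0,-0.77,0.55],[0.87,0.42,0.12,0.0,0.0,-0.78,0.55],[0.82,0.49,0.12,0.0,0.0,-0.77,0.55]]]
[[[0.79,0.55,0.11,0.0,0.0,-0.78,0.55]]]
->  [ 0.4745 -0.226   0.1701] [ 0.69   0.724 -0.     0.   ]
```

Spanner-like things, in the 800 px scene picture: the orange one on the table at (222,260), the steel one across the box at (250,318), and the dark flat strip at (312,350). The close crop shows the plain steel one lies on the box walls, so that is the one I choose.

Emit:
apply_moves(
  targets=[
    [[0.79,-0.54,0.12,0,0,-0.77,0.55],[0.83,-0.48,0.12,0,0,-0.78,0.55],[0.87,-0.41,0.11,0,0,-0.77,0.55],[0.9,-0.34,0.12,0,0,-0.78,0.55],[0.92,-0.26,0.12,0,0,-0.77,0.55]],
  ],
)

```text
time_s: 0.57
eef_pos: [0.2839, -0.4774, 0.2087]
orientation: [0.934, 0.356, -0.0, -0.0]
wrist_force: [-0.3, -0.4, -0.3]
finger_gap: 0.063
```

Emit:
apply_moves(
  targets=[
    [[0.94,-0.19,0.12,0,0,-0.78,0.55],[0.95,-0.11,0.11,0,0,-0.77,0.55],[0.96,-0.03,0.12,0,0,-0.78,0.55],[0.96,0.04,0.12,0,-0.01,-0.77,0.55],[0.95,0.13,0.11,-0.01,0,-0.78,0.55]],
  ],
)

```text
time_s: 0.98
eef_pos: [0.3709, -0.3628, 0.1913]
orientation: [0.843, 0.538, -0.0, 0.001]
wrist_force: [0.2, -0.8, -0.5]
finger_gap: 0.0504
```

Emit:
apply_moves(
  targets=[
    [[0.94,0.2,0.12,0,0,-0.77,0.55],[0.92,0.27,0.12,0,0,-0.78,0.55],[0.89,0.35,0.11,0,0,-0.77,0.55],[0.87,0.42,0.12,0,0,-0.78,0.55],[0.82,0.49,0.12,0,0,-0.77,0.55]],
  ],
)

```text
time_s: 1.4
eef_pos: [0.4579, -0.2482, 0.1735]
orientation: [0.718, 0.696, -0.0, 0.001]
wrist_force: [-0.4, 0.2, 0.1]
finger_gap: 0.0503
```

Emit:
apply_moves(
  targets=[
    [[0.79,0.55,0.11,0,0,-0.78,0.55],[0,0,0,0,0,0,0.55]],
  ],
)

```text
time_s: 1.57
eef_pos: [0.4779, -0.2204, 0.1701]
orientation: [0.686, 0.728, 0.001, 0.0]
wrist_force: [-0.6, 0.2, 0.9]
finger_gap: 0.0503
```

Run:
```python
from plan import *
import cv2
from rig import r
p,q=cur(); c=r.read_camera("wrist"); cv2.imwrite("pics/w1.png",c["color"])
np.savez("w1.npz",p=p,q=q.as_quat(),m=c["mount"],k=c["mtx"])
from crop import crop
cv2.imwrite("pics/w1b.png",crop("pics/w1.png",0,0,512,384,1.55,40))
# expected pixel of TCP-axis & spanner centre
def wp(X):
    t=q.inv().apply(np.array(X)-p); m=c["mount"]; v=(t-m[:3,3])@m[:3,:3]; k=c["mtx"]; return np.round([k[0,2]+k[0,0]*v[0]/-v[2],k[1,2]-k[1,1]*v[1]/-v[2]])
for X in([.4745,-.226,.089],[.4701,-.1331,.089],[.479,-.319,.089],[.4037,-.2212,.131]): print(X,wp(X))
```

```text
t 1.57 p [ 0.4779 -0.2204  0.1701] q [0.686 0.728 0.001 0.   ] F [-0.6  0.2  0.9] gap 0.0503 J [ 0.65  0.37 -0.42  1.86  0.18  0.95  0.22]
[0.4745, -0.226, 0.089] [248. 207.]
[0.4701, -0.1331, 0.089] [250.  87.]
[0.479, -0.319, 0.089] [248. 304.]
[0.4037, -0.2212, 0.131] [144. 216.]
```

View pics/w1b.png

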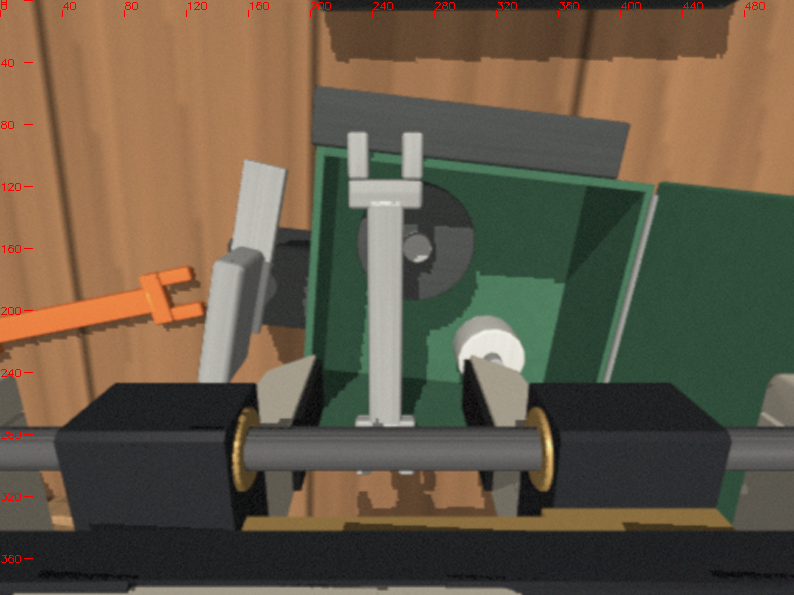

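Run:
```python
from plan import *
p,q=cur()
p,q=go(p,q,[.4745,-.226,.10],down(np.radians(2.7)),.55)
p,q=go(p,q,[.4745,-.226,.0775],down(np.radians(2.7)),.55,.5)
```

```text
t 1.62 p [ 0.4763 -0.2231  0.1701] q [0.688 0.726 0.    0.   ] F [-0.6 -1.2  0.3] gap 0.0508 J [ 0.65  0.37 -0.41  1.86  0.18  0.95  0.22]
[[[-0.03,-0.02,0.78,0.0,0.0,0.02,0.55],[-0.03,-0.02,0.78,0.0,0.0,0.02,0.55],[-0.03,-0.03,0.78,0.01,0.0,0.02,0.55]]]
->  [ 0.4743 -0.2259  0.0999] [ 0.69   0.724 -0.    -0.   ]
[[[0.0,0.0,0.37,0.0,0.0,0.0,0.55],[0.0,0.01,0.38,0.0,0.0,0.0,0.55]]]
->  [ 0.4746 -0.2259  0.0774] [ 0.69   0.724 -0.    -0.   ]
```

Emit:
apply_moves(
  targets=[
    [[0,0,0.8,0,0,0,0.55],[0,0,0.8,0,0,0,0.55],[0,0,0.8,0,0,0,0.55],[0,0,0.4,0,0,0,0.55],[0,0,0.29,0,0,0,0.55]],
  ],
)

```text
time_s: 2.03
eef_pos: [0.4731, -0.2273, 0.076]
orientation: [0.691, 0.723, -0.001, -0.001]
wrist_force: [-0.8, -0.3, 0.2]
finger_gap: 0.0505
```

Emit:
apply_moves(
  targets=[
    [[0,0,0,0,0,0,0.55],[0,0,0,0,0,0,0.55],[0,0,0,0,0,0,0],[0,0,0,0,0,0,0],[0,0,0,0,0,0,0]],
  ],
  squeeze=35,
)

```text
time_s: 2.45
eef_pos: [0.4753, -0.2268, 0.0786]
orientation: [0.69, 0.724, -0.0, 0.001]
wrist_force: [-0.5, 0.1, 0.5]
finger_gap: 0.035
```

Emit:
apply_moves(
  targets=[
    [[0,0,0,0,0,0,0],[0,0,-0.4,0,0,0,0],[0,0,-0.8,0,0,0,0],[0,0,0,0,0,0,0]],
  ],
)

```text
time_s: 2.78
eef_pos: [0.4768, -0.2269, 0.1173]
orientation: [0.69, 0.724, 0.001, 0.003]
wrist_force: [1.0, -0.1, -0.6]
finger_gap: 0.0087
```

The fingers were still closing when I lifted, so there is no spanner in the gripper. I'll reopen, go back up and look.

Emit:
apply_moves(
  targets=[
    [[0,0,-0.9,0,0,0,0.55],[0,0,-0.9,0,0,0,0.55],[0,0,0,0,0,0,0.55],[0,0,0,0,0,0,0.55],[0,0,0,0,0,0,0.55]],
  ],
)

```text
time_s: 3.2
eef_pos: [0.4744, -0.2264, 0.1675]
orientation: [0.69, 0.724, -0.001, 0.001]
wrist_force: [-0.3, -0.4, -0.7]
finger_gap: 0.0372
```

Run:
```python
from plan import *
import cv2
from rig import r
cur(); c=r.read_camera("wrist"); cv2.imwrite("pics/w2.png",c["color"]); cur()
from crop import crop
cv2.imwrite("pics/w2b.png",crop("pics/w2.png",0,0,512,384,1.55,40))
```

```text
t 3.2 p [ 0.4744 -0.2264  0.1675] q [ 0.69   0.724 -0.001  0.001] F [-0.3 -0.4 -0.7] gap 0.0372 J [ 0.66  0.37 -0.41  1.86  0.18  0.94  0.21]
t 3.25 p [ 0.4741 -0.2263  0.167 ] q [ 0.69   0.724 -0.001  0.   ] F [-0.1 -0.5 -0.5] gap 0.0411 J [ 0.66  0.37 -0.41  1.86  0.18  0.94  0.21]
```

View pics/w2b.png

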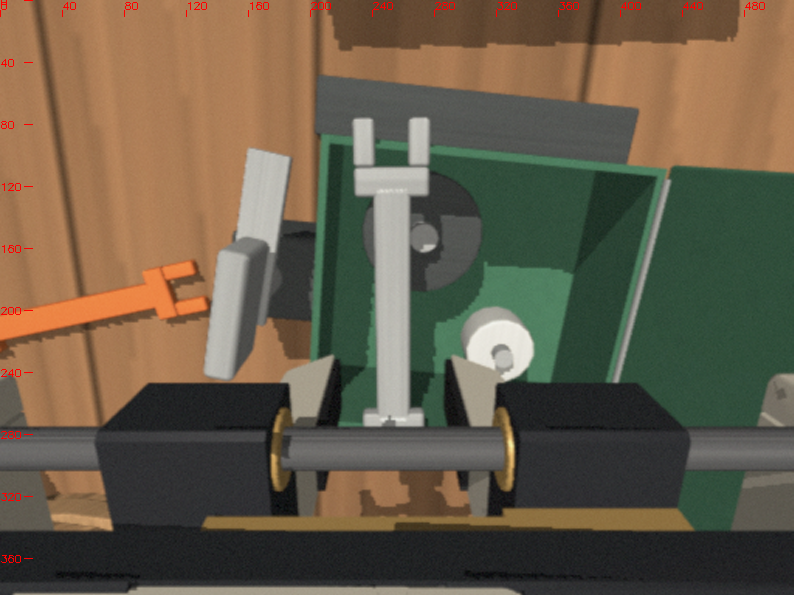

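Emit:
apply_moves(
  targets=[
    [[0,0,0.8,0,0,0,0.5],[0,0,0.8,0,0,0,0.5],[0,0,0.8,0,0,0,0.4],[0,0,0.4,0,0,0,0.4],[0,0,0.2,0,0,0,0.4]],
  ],
)

```text
time_s: 3.67
eef_pos: [0.4727, -0.2258, 0.0747]
orientation: [0.69, 0.724, -0.001, -0.002]
wrist_force: [1.2, -0.5, 0.1]
finger_gap: 0.0371
```

Emit:
apply_moves(
  targets=[
    [[0,0,0.02,0,0,0,0.4],[0,0,0,0,0,0,0],[0,0,0,0,0,0,0],[0,0,0,0,0,0,0],[0,0,0,0,0,0,0]],
  ],
  squeeze=35,
)

```text
time_s: 4.08
eef_pos: [0.4753, -0.2267, 0.078]
orientation: [0.69, 0.724, -0.0, 0.001]
wrist_force: [-1.2, -0.5, 1.3]
finger_gap: 0.0171
```

Emit:
apply_moves(
  targets=[
    [[0,0,0,0,0,0,0],[0,0,0,0,0,0,0],[0,0,0,0,0,0,0]],
  ],
)

```text
time_s: 4.33
eef_pos: [0.4752, -0.2267, 0.078]
orientation: [0.69, 0.724, -0.0, 0.001]
wrist_force: [-1.5, 0.3, 6.8]
finger_gap: 0.0176
```

Run:
```python
from plan import *
p=np.array([.4745,-.2259,.0774]);q=R.from_quat([.69,.724,0,0])
p,q=go(p,q,[.4745,-.226,.165],q,0)
p,q=go(p,q,[.50,-.09,.165],q,0)
p,q=go(p,q,[.543,-.0006,.16],down(np.pi/2+.062),0)
p,q=go(p,q,[.543,-.0006,.03],q,0)
```

```text
[[[0.0,0.0,-0.97,0.0,0.0,0.0,0],[0.0,0.0,-0.98,0.0,0.0,0.0,0],[0.0,0.0,-0.97,0.0,0.0,0.0,0]]]
->  [ 0.4745 -0.2259  0.165 ] [0.69  0.724 0.    0.   ]
[[[0.9,0.21,0.0,0.0,0.0,0.0,0],[0.89,0.22,0.0,0.0,0.0,0.0,0],[0.9,0.21,0.0,0.0,0.0,0.0,0],[0.9,0.21,0.0,0.0,0.0,0.0,0],[0.89,0.22,0.0,0.0,0.0,0.0,0]]]
->  [ 0.5001 -0.0901  0.165 ] [0.69  0.724 0.    0.   ]
[[[0.19,0.1,0.01,0.0,0.0,0.99,0],[0.21,0.09,0.01,0.0,0.0,0.99,0],[0.21,0.06,0.01,0.0,0.0,0.99,0],[0.22,0.04,0.01,0.0,0.0,0.99,0],[0.22,0.02,0.02,0.0,0.0,1.0,0]]]
[[[0.22,-0.01,0.01,0.0,0.0,0.99,0],[0.22,-0.02,0.01,0.0,0.0,0.99,0],[0.21,-0.05,0.01,0.0,0.0,0.99,0],[0.21,-0.08,0.01,0.0,0.0,0.99,0],[0.2,-0.09,0.01,0.0,0.0,0.99,0]]]
[[[0.19,-0.11,0.01,0.0,0.0,0.99,0],[0.17,-0.14,0.01,0.0,0.0,0.99,0],[0.17,-0.15,0.01,0.0,0.0,0.99,0],[0.14,-0.16,0.02,0.0,0.0,1.0,0],[0.13,-0.18,0.01,0.0,0.0,0.99,0]]]
->  [ 0.5431 -0.0007  0.1599] [1.    0.031 0.    0.   ]
[[[0.0,0.0,0.87,0.0,0.0,0.0,0],[0.0,0.0,0.86,0.0,0.0,0.0,0],[0.0,0.0,0.87,0.0,0.0,0.0,0],[0.0,0.0,0.86,0.0,0.0,0.0,0],[0.0,0.0,0.87,0.0,0.0,0.0,0]]]
->  [ 0.5431 -0.0007  0.03  ] [1.    0.031 0.    0.   ]
```

Emit:
apply_moves(
  targets=[
    [[0,0,-0.5,0,0,0,0],[0,0,-0.8,0,0,0,0],[0,0,-0.82,0,0,0,0],[0,0,-0.8,0,0,0,0]],
  ],
)

```text
time_s: 4.67
eef_pos: [0.4741, -0.2261, 0.1654]
orientation: [0.69, 0.724, -0.001, -0.0]
wrist_force: [0.9, -0.8, -3.4]
finger_gap: 0.0177
```

Emit:
apply_moves(
  targets=[
    [[0.9,0.21,0,0,0,0,0],[0.89,0.22,0,0,0,0,0],[0.9,0.21,0,0,0,0,0],[0.9,0.21,0,0,0,0,0],[0.89,0.22,0,0,0,0,0]],
  ],
)

```text
time_s: 5.08
eef_pos: [0.5, -0.0894, 0.1644]
orientation: [0.69, 0.724, -0.001, 0.0]
wrist_force: [-1.5, -0.1, -3.1]
finger_gap: 0.0173
```

Emit:
apply_moves(
  targets=[
    [[0.19,0.1,0.01,0,0,0.99,0],[0.21,0.09,0.01,0,0,0.99,0],[0.21,0.06,0.01,0,0,0.99,0],[0.22,0.04,0.01,0,0,0.99,0],[0.22,0.02,0.02,0,0,1,0]],
  ],
)

```text
time_s: 5.5
eef_pos: [0.5144, -0.0604, 0.1625]
orientation: [0.854, 0.52, -0.001, 0.0]
wrist_force: [0.0, -1.2, -3.0]
finger_gap: 0.0173
```

Emit:
apply_moves(
  targets=[
    [[0.22,-0.01,0.01,0,0,0.99,0],[0.22,-0.02,0.01,0,0,0.99,0],[0.21,-0.05,0.01,0,0,0.99,0],[0.21,-0.08,0.01,0,0,0.99,0],[0.2,-0.09,0.01,0,0,0.99,0]],
  ],
)

```text
time_s: 5.92
eef_pos: [0.5287, -0.0306, 0.1609]
orientation: [0.959, 0.284, -0.0, 0.001]
wrist_force: [-0.4, 0.5, -2.6]
finger_gap: 0.0175
```

Emit:
apply_moves(
  targets=[
    [[0.19,-0.11,0.01,0,0,0.99,0],[0.17,-0.14,0.01,0,0,0.99,0],[0.17,-0.15,0.01,0,0,0.99,0],[0.14,-0.16,0.02,0,0,1,0],[0.13,-0.18,0.01,0,0,0.99,0]],
  ],
)

```text
time_s: 6.33
eef_pos: [0.5431, -0.001, 0.159]
orientation: [1.0, 0.028, -0.0, 0.001]
wrist_force: [0.4, 0.0, -3.3]
finger_gap: 0.0176
```

Run:
```python
from plan import *
import cv2
from rig import r
cur(); c=r.read_camera("side"); cv2.imwrite("pics/s1.png",c["color"]); cur()
from crop import crop
cv2.imwrite("pics/s1b.png",crop("pics/s1.png",180,60,170,180,3.3,20))
```

```text
t 6.33 p [ 0.5431 -0.001   0.159 ] q [ 1.     0.028 -0.     0.001] F [ 0.4  0.  -3.3] gap 0.0176 J [ 0.    0.38 -0.13  1.85  0.06  0.92 -1.67]
t 6.38 p [0.5437 0.0007 0.159 ] q [1.    0.025 0.    0.   ] F [ 0.7  1.9 -3.1] gap 0.0174 J [-0.    0.38 -0.13  1.85  0.06  0.92 -1.68]
```

View pics/s1b.png

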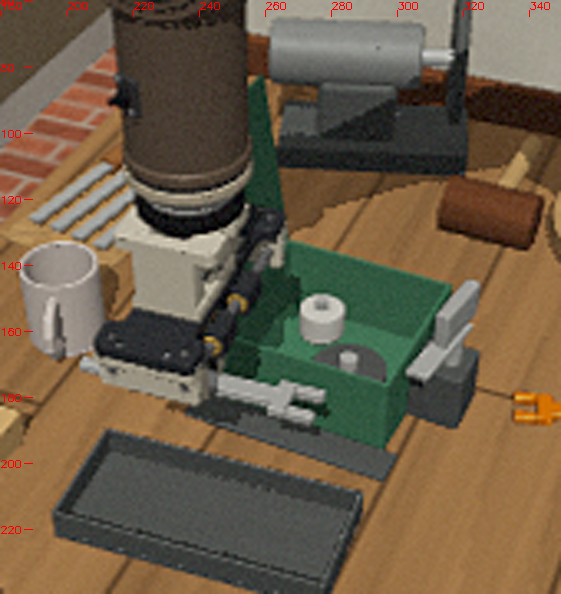

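Emit:
apply_moves(
  targets=[
    [[0,0,0.9,0,0,0,0],[0,0,0.9,0,0,0,0],[0,0,0.9,0,0,0,0],[0,0,0.9,0,0,0,0],[0,0,0.7,0,0,0,0]],
  ],
)

```text
time_s: 6.8
eef_pos: [0.5423, -0.0017, 0.0284]
orientation: [0.999, 0.032, -0.001, 0.001]
wrist_force: [0.2, -0.4, -2.8]
finger_gap: 0.0176
```

Emit:
apply_moves(
  targets=[
    [[0,0,0.4,0,0,0,0],[0,0,0.2,0,0,0,0],[0,0,0.1,0,0,0,0],[0,0,0.06,0,0,0,0],[0,0,0,0,0,0,0]],
  ],
)

```text
time_s: 7.22
eef_pos: [0.5439, -0.0015, 0.008]
orientation: [1.0, 0.031, 0.001, 0.001]
wrist_force: [-0.2, -0.3, -2.8]
finger_gap: 0.0175
```

Emit:
apply_moves(
  targets=[
    [[0,0,0,0,0,0,0.4],[0,0,0,0,0,0,0.4],[0,0,0,0,0,0,0.4],[0,0,0,0,0,0,0.4]],
  ],
)

```text
time_s: 7.55
eef_pos: [0.5441, -0.0014, 0.0082]
orientation: [1.0, 0.031, 0.001, 0.001]
wrist_force: [-0.5, 0.2, -0.4]
finger_gap: 0.0357
```

Emit:
apply_moves(
  targets=[
    [[0,0,-0.3,0,0,0,0.4],[0,0,-0.9,0,0,0,0.4],[0,0,-1,0,0,0,0.4],[0,0,-1,0,0,0,0.4],[0,0,-1,0,0,0,0.4]],
  ],
)

```text
time_s: 7.97
eef_pos: [0.5432, -0.0012, 0.1357]
orientation: [1.0, 0.031, 0.0, 0.001]
wrist_force: [1.0, -0.3, -0.6]
finger_gap: 0.0367
```

Emit:
apply_moves(
  targets=[
    [[0,0,-1,0,0,0,0],[0,0,-1,0,0,0,0],[0,0,-1,0,0,0,0],[0,0,-1,0,0,0,0],[0,0,-1,0,0,0,0]],
  ],
)

```text
time_s: 8.38
eef_pos: [0.5429, -0.001, 0.2861]
orientation: [1.0, 0.031, 0.001, 0.001]
wrist_force: [0.7, 0.4, -0.5]
finger_gap: 0.0081
```

Run:
```python
from plan import *
import cv2
from rig import r
cur(); c=r.read_camera("side"); cv2.imwrite("pics/s2.png",c["color"]); a=r.read_camera("scene"); cv2.imwrite("pics/sc2.png",a["color"]); p,q=cur()
H=np.array([.6034,-.2321,.0805]); ax=np.array([np.cos(-.0545),np.sin(-.0545),0])
def P(th,rho=.14,push=0,off=.0095):
    c=np.array([0,0,1.])
    return H+ax*(-rho*np.cos(th)+.006*np.sin(th)+off-push*np.sin(th))+c*(rho*np.sin(th)+.006*np.cos(th)-push*np.cos(th))
p=np.array([.5431,-.0007,.008+.276])
p,q=go(p,R.from_quat([1,.031,0,0]),[.6,-.10,.32],down(np.pi/2-.0545),0)
p,q=go(p,q,[.70,-.237,.32],q,0)
p,q=go(p,q,[.70,-.237,.21],q,0)
print("push")
for th in [1.75,1.4,1.1,.8,.55,.3,.1]: print(th,np.round(P(th),4))
for th in [1.75,1.4,1.1,.8,.55,.3,.1]: p,q=go(p,q,P(th),q,0,.8)
```

```text
t 8.38 p [ 0.5429 -0.001   0.2861] q [1.    0.031 0.001 0.001] F [ 0.7  0.4 -0.5] gap 0.0081 J [ 0.01  0.26 -0.13  1.68  0.04  1.2  -1.64]
t 8.48 p [ 0.5457 -0.0007  0.2896] q [1.    0.031 0.005 0.   ] F [ 1.2  0.7 -0.4] gap 0.0018 J [ 0.01  0.26 -0.13  1.67  0.04  1.2  -1.64]
[[[0.42,0.86,-0.3,0.0,0.0,0.28,0],[0.45,0.84,-0.3,0.0,0.0,0.28,0],[0.47,0.83,-0.3,0.0,0.0,0.27,0],[0.49,0.81,-0.3,0.0,0.0,0.28,0]]]
->  [ 0.5999 -0.0999  0.32  ] [ 1.    -0.027  0.     0.   ]
[[[0.6,0.73,0.0,0.0,0.0,0.0,0],[0.59,0.73,0.0,0.0,0.0,0.0,0],[0.6,0.73,0.0,0.0,0.0,0.0,0],[0.6,0.73,0.0,0.0,0.0,0.0,0],[0.59,0.73,0.0,0.0,0.0,0.0,0]]]
[[[0.6,0.73,0.0,0.0,0.0,0.0,0]]]
->  [ 0.7   -0.237  0.32 ] [ 1.    -0.027  0.     0.   ]
[[[0.0,0.0,0.92,0.0,0.0,0.0,0],[0.0,0.0,0.91,0.0,0.0,0.0,0],[0.0,0.0,0.92,0.0,0.0,0.0,0],[0.0,0.0,0.92,0.0,0.0,0.0,0]]]
->  [ 0.7    -0.237   0.2099] [ 1.    -0.027  0.     0.   ]
push
1.75 [ 0.6437 -0.2343  0.2172]
1.4 [ 0.595  -0.2316  0.2195]
1.1 [ 0.5548 -0.2294  0.208 ]
0.8 [ 0.5198 -0.2275  0.1851]
0.55 [ 0.4968 -0.2263  0.1588]
0.3 [ 0.4811 -0.2254  0.1276]
0.1 [ 0.4744 -0.2251  
[... 258 characters left out ...]
0,0.0,0]]]
->  [ 0.5951 -0.2316  0.2195] [ 1.    -0.027  0.     0.   ]
[[[-0.67,0.0,0.19,0.0,0.0,0.0,0],[-0.68,0.0,0.19,0.0,0.0,0.0,0]]]
->  [ 0.5547 -0.2294  0.2081] [ 1.    -0.027  0.     0.   ]
[[[-0.58,0.0,0.38,0.0,0.0,0.0,0],[-0.58,0.0,0.39,0.0,0.0,0.0,0]]]
->  [ 0.5199 -0.2275  0.185 ] [ 1.    -0.027  0.     0.   ]
[[[-0.39,0.0,0.44,0.0,0.0,0.0,0],[-0.38,0.0,0.43,0.0,0.0,0.0,0]]]
->  [ 0.4969 -0.2262  0.1589] [ 1.    -0.027  0.     0.   ]
[[[-0.26,0.0,0.52,0.0,0.0,0.0,0],[-0.27,0.0,0.52,0.0,0.0,0.0,0]]]
->  [ 0.481  -0.2254  0.1277] [ 1.    -0.027  0.     0.   ]
[[[-0.11,0.0,0.45,0.0,0.0,0.0,0],[-0.11,0.0,0.46,0.0,0.0,0.0,0]]]
->  [ 0.4744 -0.225   0.1004] [ 1.    -0.027  0.     0.   ]
```

Run:
```python
from crop import *
a=crop("pics/s2.png",180,130,120,120,3.3);b=crop("pics/sc2.png",190,150,120,120,3.3)
cv2.imwrite("pics/m2.png",np.hstack([a,b]))
```

```text
(no output)
```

View pics/m2.png

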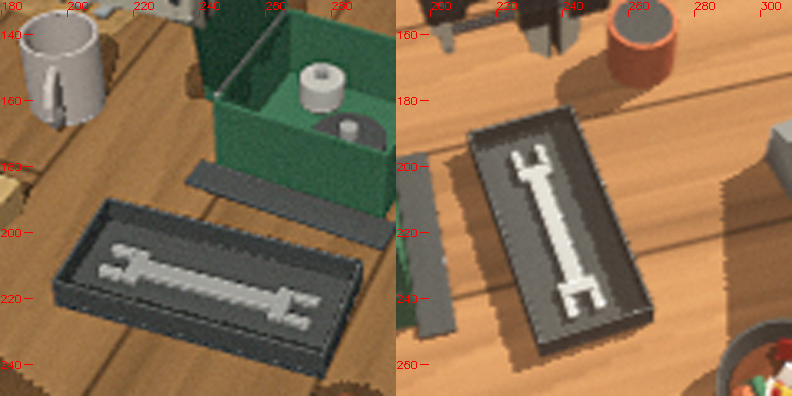

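The spanner lies flat inside the tray walls in both views. Next is the lid.

Emit:
apply_moves(
  targets=[
    [[0.42,0.86,-0.3,0,0,0.28,0],[0.45,0.84,-0.3,0,0,0.28,0],[0.47,0.83,-0.3,0,0,0.27,0],[0.49,0.81,-0.3,0,0,0.28,0]],
  ],
)

```text
time_s: 8.82
eef_pos: [0.6001, -0.1013, 0.3205]
orientation: [1.0, -0.028, 0.0, 0.001]
wrist_force: [-0.4, -0.1, 0.7]
finger_gap: 0.0005
```

Emit:
apply_moves(
  targets=[
    [[0.6,0.73,0,0,0,0,0],[0.59,0.73,0,0,0,0,0],[0.6,0.73,0,0,0,0,0],[0.6,0.73,0,0,0,0,0],[0.59,0.73,0,0,0,0,0]],
  ],
)

```text
time_s: 9.23
eef_pos: [0.6836, -0.2156, 0.32]
orientation: [1.0, -0.027, 0.0, 0.001]
wrist_force: [0.5, -0.8, 0.0]
finger_gap: 0.0004
```

Emit:
apply_moves(
  targets=[
    [[0.6,0.73,0,0,0,0,0],[0,0,0.92,0,0,0,0],[0,0,0.91,0,0,0,0],[0,0,0.92,0,0,0,0],[0,0,0.92,0,0,0,0]],
  ],
)

```text
time_s: 9.65
eef_pos: [0.6997, -0.2376, 0.2086]
orientation: [1.0, -0.028, 0.0, 0.001]
wrist_force: [0.6, 0.2, 0.1]
finger_gap: 0.0002
```

Emit:
apply_moves(
  targets=[
    [[-0.63,0,-0.08,0,0,0,0],[-0.62,0.01,-0.08,0,0,0,0],[-0.63,0,-0.08,0,0,0,0]],
  ],
)

```text
time_s: 9.9
eef_pos: [0.6425, -0.2343, 0.2159]
orientation: [1.0, -0.027, -0.001, 0.0]
wrist_force: [8.6, -0.9, -2.9]
finger_gap: 0.0004
```

Emit:
apply_moves(
  targets=[
    [[-0.54,0,-0.03,0,0,0,0],[-0.54,0,-0.02,0,0,0,0],[-0.54,0,-0.03,0,0,0,0]],
  ],
)

```text
time_s: 10.15
eef_pos: [0.5947, -0.2318, 0.2196]
orientation: [1.0, -0.027, 0.001, 0.001]
wrist_force: [2.0, -1.0, -0.5]
finger_gap: 0.0003
```

Emit:
apply_moves(
  targets=[
    [[-0.67,0,0.19,0,0,0,0],[-0.68,0,0.19,0,0,0,0],[-0.58,0,0.38,0,0,0,0],[-0.58,0,0.39,0,0,0,0]],
  ],
)

```text
time_s: 10.48
eef_pos: [0.5197, -0.228, 0.1856]
orientation: [1.0, -0.027, 0.001, 0.001]
wrist_force: [1.4, -0.3, 0.3]
finger_gap: 0.0003
```

Emit:
apply_moves(
  targets=[
    [[-0.39,0,0.44,0,0,0,0],[-0.38,0,0.43,0,0,0,0],[-0.26,0,0.52,0,0,0,0],[-0.27,0,0.52,0,0,0,0]],
  ],
)

```text
time_s: 10.82
eef_pos: [0.4807, -0.2259, 0.1276]
orientation: [1.0, -0.028, 0.001, 0.001]
wrist_force: [0.5, 0.5, 0.4]
finger_gap: 0.0007
```

Emit:
apply_moves(
  targets=[
    [[-0.11,0,0.45,0,0,0,0],[-0.11,0,0.46,0,0,0,0],[0,0,0.25,0,0,0,0],[0,0,0.15,0,0,0,0],[0,0,0.1,0,0,0,0]],
  ],
)

```text
time_s: 11.23
eef_pos: [0.4742, -0.2254, 0.0862]
orientation: [1.0, -0.028, -0.0, 0.001]
wrist_force: [-16.3, 6.3, 54.7]
finger_gap: 0.0004
```

Emit:
apply_moves(
  targets=[
    [[0,0,0.06,0,0,0,0],[0,0,0.06,0,0,0,0],[0,0,0,0,0,0,0]],
  ],
)

```text
time_s: 11.48
eef_pos: [0.4743, -0.2255, 0.0862]
orientation: [1.0, -0.028, 0.0, 0.001]
wrist_force: [-20.2, 8.1, 57.4]
finger_gap: 0.0001
```

Run:
```python
from plan import *
w=np.load("w1.npz"); m,k=w["m"],w["k"]
p=np.array([.4742,-.2263,.1673]);q=R.from_quat([.69,.724,-.001,.0005])
def ray(X,Y,z):
    u,v=X/1.55-.5,Y/1.55-.5
    d=m[:3,:3]@np.array([(u-k[0,2])/k[0,0],-(v-k[1,2])/k[1,1],-1]); d=q.apply(d); o=p+q.apply(m[:3,3]); return o+d*(z-o[2])/d[2]
a,b=ray(243,246,.131),ray(218,377,.131); print(a,b,(a+b)/2,np.linalg.norm(a-b),np.degrees(np.arctan2(*(a-b)[[1,0]])))
for X,Y in((329,138),(664,172)): print("box corner",ray(X,Y,.08))
cb,sb=np.cos(-.0545),np.sin(-.0545)
for lx,ly in((-.085,.08),(.085,.08)): print("fit",.5185+cb*lx-sb*ly,-.2275+sb*lx+cb*ly)
```

```text
[ 0.41081414 -0.18583094  0.131     ] [ 0.39718097 -0.24541732  0.131     ] [ 0.40399756 -0.21562413  0.131     ] 0.061126093029404104 77.11272506667767
box corner [ 0.43894147 -0.14163809  0.08      ]
box corner [ 0.60345367 -0.14937423  0.08      ]
fit 0.4379840463210036 -0.14298857353492533
fit 0.607731637556711 -0.15224898765499717
```

Run:
```python
from plan import *
p,q=cur(); 
p=np.array([.4744,-.225,.0818]);q=R.from_quat([1,-.027,0,0])
p,q=go(p,q,[.4744,-.225,.18],q,.5)
p,q=go(p,q,[.4037,-.218,.18],frame([0,0,-1],[np.cos(np.radians(-13)),np.sin(np.radians(-13)),0]),.5)
p,q=go(p,q,[.4037,-.218,.106],q,.5)
```

```text
t 11.48 p [ 0.4743 -0.2255  0.0862] q [ 1.    -0.028  0.     0.001] F [-20.2   8.1  57.4] gap 0.0001 J [ 0.37  0.44 -0.04  1.97  0.03  0.73 -1.31]
[[[0.0,0.0,-0.82,0.0,0.0,0.0,0.5],[0.0,0.0,-0.82,0.0,0.0,0.0,0.5],[0.0,0.0,-0.81,0.0,0.0,0.0,0.5],[0.0,0.0,-0.82,0.0,0.0,0.0,0.5]]]
->  [ 0.4744 -0.225   0.1799] [ 1.    -0.027  0.     0.   ]
[[[-0.17,-0.01,0.0,0.0,0.0,-0.95,0.5],[-0.17,-0.02,0.0,0.0,0.0,-0.96,0.5],[-0.16,-0.04,0.0,0.0,0.0,-0.95,0.5],[-0.16,-0.06,0.0,0.0,0.0,-0.95,0.5],[-0.15,-0.07,0.0,0.0,0.0,-0.96,0.5]]]
[[[-0.15,-0.09,0.0,0.0,0.0,-0.95,0.5],[-0.13,-0.1,0.0,0.0,0.0,-0.95,0.5],[-0.13,-0.12,0.0,0.0,0.0,-0.96,0.5],[-0.11,-0.12,0.0,0.0,0.0,-0.95,0.5],[-0.1,-0.14,0.0,0.0,0.0,-0.95,0.5]]]
[[[-0.08,-0.14,0.0,0.0,0.0,-0.96,0.5],[-0.07,-0.16,0.0,0.0,0.0,-0.95,0.5],[-0.06,-0.16,0.0,0.0,0.0,-0.96,0.5],[-0.04,-0.16,0.0,0.0,0.0,-0.95,0.5]]]
->  [ 0.4038 -0.2181  0.1799] [0.783 0.623 0.    0.   ]
[[[0.0,0.0,0.82,0.0,0.0,0.0,0.5],[0.0,0.0,0.82,0.0,0.0,0.0,0.5],[0.0,0.0,0.82,0.0,0.0,0.0,0.5]]]
->  [ 0.4038 -0.2181  0.1061] [0.783 0.623 0.    0.   ]
```

Emit:
apply_moves(
  targets=[
    [[0,0,-0.82,0,0,0,0],[0,0,-0.82,0,0,0,0.5],[0,0,-0.81,0,0,0,0.5],[0,0,-0.82,0,0,0,0.5]],
  ],
)

```text
time_s: 11.82
eef_pos: [0.4749, -0.2254, 0.1816]
orientation: [1.0, -0.027, 0.001, 0.001]
wrist_force: [0.4, -0.8, -0.2]
finger_gap: 0.0159
```

Emit:
apply_moves(
  targets=[
    [[-0.17,-0.01,0,0,0,-0.95,0.5],[-0.17,-0.02,0,0,0,-0.96,0.5],[-0.16,-0.04,0,0,0,-0.95,0.5],[-0.16,-0.06,0,0,0,-0.95,0.5],[-0.15,-0.07,0,0,0,-0.96,0.5]],
  ],
)

```text
time_s: 12.23
eef_pos: [0.4497, -0.223, 0.1805]
orientation: [0.975, 0.223, 0.001, 0.001]
wrist_force: [1.0, 0.4, 0.1]
finger_gap: 0.0449
```

Emit:
apply_moves(
  targets=[
    [[-0.15,-0.09,0,0,0,-0.95,0.5],[-0.13,-0.1,0,0,0,-0.95,0.5],[-0.13,-0.12,0,0,0,-0.96,0.5],[-0.11,-0.12,0,0,0,-0.95,0.5],[-0.1,-0.14,0,0,0,-0.95,0.5]],
  ],
)

```text
time_s: 12.65
eef_pos: [0.4244, -0.2205, 0.1804]
orientation: [0.89, 0.456, 0.0, 0.001]
wrist_force: [-1.4, -0.2, 0.6]
finger_gap: 0.0459
```

Emit:
apply_moves(
  targets=[
    [[-0.08,-0.14,0,0,0,-0.96,0.5],[-0.07,-0.16,0,0,0,-0.95,0.5],[-0.06,-0.16,0,0,0,-0.96,0.5],[-0.04,-0.16,0,0,0,-0.95,0.5],[0,0,0,0,0,0,0.5]],
  ],
)

```text
time_s: 13.07
eef_pos: [0.4035, -0.2186, 0.1803]
orientation: [0.782, 0.624, -0.0, 0.001]
wrist_force: [-0.2, 0.2, 0.9]
finger_gap: 0.0458
```

Emit:
apply_moves(
  targets=[
    [[0,0,0,0,0,0,0.5],[0,0,0.8,0,0,0,0.5],[0,0,0.8,0,0,0,0.5],[0,0,0.6,0,0,0,0.5],[0,0,0.26,0,0,0,0.5]],
  ],
)

```text
time_s: 13.48
eef_pos: [0.4035, -0.2182, 0.1041]
orientation: [0.784, 0.621, -0.001, -0.0]
wrist_force: [-0.7, 0.7, 0.0]
finger_gap: 0.0462
```

Emit:
apply_moves(
  targets=[
    [[0,0,0,0,0,0,0.22],[0,0,0,0,0,0,0.22],[0,0,0,0,0,0,0.22],[0,0,0,0,0,0,0.22],[0,0,0,0,0,0,0.22]],
  ],
  squeeze=10,
)

```text
time_s: 13.9
eef_pos: [0.4046, -0.2189, 0.1068]
orientation: [0.783, 0.622, 0.0, 0.001]
wrist_force: [-0.3, 0.5, -0.3]
finger_gap: 0.021
```

Emit:
apply_moves(
  targets=[
    [[0,0,0,0,0,0.9,0.22],[0,0,0,0,0,0.9,0.22],[0,0,0,0,0,0.9,0.22],[0,0,0,0,0,0.9,0.22],[0,0,0,0,0,0.9,0.22]],
  ],
)

```text
time_s: 14.32
eef_pos: [0.4022, -0.219, 0.1061]
orientation: [0.908, 0.42, -0.001, 0.0]
wrist_force: [-6.5, -1.6, 2.7]
finger_gap: 0.0204
```

Emit:
apply_moves(
  targets=[
    [[0,0,0,0,0,0.9,0.22],[0,0,0,0,0,0.9,0.22],[0,0,0,0,0,0.9,0.22],[0,0,0,0,0,0.9,0.22],[0,0,0,0,0,0.9,0.22]],
  ],
)

```text
time_s: 14.73
eef_pos: [0.4023, -0.2187, 0.106]
orientation: [0.981, 0.196, -0.001, 0.0]
wrist_force: [-6.2, -0.1, 1.3]
finger_gap: 0.0199
```

Emit:
apply_moves(
  targets=[
    [[0,0,0,0,0,0.9,0.22],[0,0,0,0,0,0.9,0.22],[0,0,0,0,0,0.9,0.22],[0,0,0,0,0,0.6,0.22],[0,0,0,0,0,0,0.22]],
  ],
)

```text
time_s: 15.15
eef_pos: [0.4031, -0.2184, 0.106]
orientation: [1.0, 0.026, -0.0, 0.001]
wrist_force: [-2.1, 1.5, 0.6]
finger_gap: 0.02
```

Emit:
apply_moves(
  targets=[
    [[0,0,0,0,0,0.5,0],[0,0,0,0,0,0.5,0],[0,0,0,0,0,0,0],[0,0,0,0,0,0,0],[0,0,0,0,0,0,0]],
  ],
  squeeze=20,
)

```text
time_s: 15.57
eef_pos: [0.4038, -0.2185, 0.106]
orientation: [1.0, -0.023, 0.0, 0.001]
wrist_force: [-2.1, 0.6, 0.9]
finger_gap: 0.0148
```

Run:
```python
from plan import *
from rig import r
cur(); print(np.round(r.observe()["wrist_torque"],2))
```

```text
t 15.57 p [ 0.4038 -0.2185  0.106 ] q [ 1.    -0.023  0.     0.001] F [-2.1  0.6  0.9] gap 0.0148 J [ 0.35  0.32  0.04  2.11 -0.02  0.71 -1.22]
[0.08 0.61 0.41]
```

Emit:
apply_moves(
  targets=[
    [[0,0,0,0,0,0.4,0],[0,0,0,0,0,0.2,0],[0,0,0,0,0,0,0],[0,0,0,0,0,0,0]],
  ],
)

```text
time_s: 15.9
eef_pos: [0.4042, -0.2186, 0.1061]
orientation: [0.998, -0.055, 0.0, 0.001]
wrist_force: [-1.2, 0.6, 1.4]
finger_gap: 0.0158
```

Run:
```python
from plan import *
from rig import r
cur(); print(np.round(r.observe()["wrist_torque"],2))
```

```text
t 15.9 p [ 0.4042 -0.2186  0.1061] q [ 0.998 -0.055  0.     0.001] F [-1.2  0.6  1.4] gap 0.0158 J [ 0.33  0.32  0.06  2.11 -0.03  0.71 -1.28]
[0.14 0.46 0.59]
```

```bash
cat > bat.py <<'E'
from plan import *
YAW=.1403; PIV=np.array([.5479+.035*np.cos(YAW),.3035+.035*np.sin(YAW),.1])
C=R.from_euler('z',YAW); U=C.apply([np.cos(.5),0,np.sin(.5)]); N=C.apply([-np.sin(.5),0,np.cos(.5)]); Y=C.apply([0,1,0])
def d(q): a=np.pi/6-q; return np.cos(a)*N+np.sin(a)*Y
def pose(q,r): return PIV+r*d(q),frame(-d(q),U)
E
python3 - <<'E'
from bat import *
p,q=cur(); p=np.array([.404,-.2184,.106])
print(PIV,d(.02))
p,q=go(p,q,[.404,-.2184,.25],q,.9)
P,Q=pose(.02,.19)
p,q=go(p,q,P+[0,0,.06],Q,1,sym=False)
E
```

```text
t 15.9 p [ 0.4042 -0.2186  0.1061] q [ 0.998 -0.055  0.     0.001] F [-1.2  0.6  1.4] gap 0.0158 J [ 0.33  0.32  0.06  2.11 -0.03  0.71 -1.28]
[0.58255609 0.30839441 0.1       ] [-0.4832638   0.41911918  0.76863204]
[[[0.0,0.0,-0.96,0.0,0.0,0.0,0.9],[0.0,0.0,-0.96,0.0,0.0,0.0,0.9],[0.0,0.0,-0.96,0.0,0.0,0.0,0.9],[0.0,0.01,-0.96,0.0,0.0,0.0,0.9],[0.0,0.0,-0.96,0.0,0.0,0.0,0.9]]]
->  [ 0.4039 -0.2185  0.25  ] [ 0.998 -0.055  0.     0.001]
[[[0.03,-0.97,-0.09,-0.35,0.04,-0.73,1],[0.11,-0.96,-0.13,-0.35,0.05,-0.74,1],[0.18,-0.95,-0.16,-0.35,0.04,-0.73,1],[0.25,-0.93,-0.19,-0.36,0.04,-0.74,1],[0.32,-0.89,-0.23,-0.35,0.05,-0.73,1]]]
[[[0.39,-0.86,-0.25,-0.35,0.04,-0.74,1],[0.46,-0.81,-0.29,-0.35,0.04,-0.73,1],[0.52,-0.77,-0.31,-0.35,0.05,-0.74,1],[0.58,-0.71,-0.34,-0.35,0.04,-0.73,1],[0.63,-0.65,-0.35,-0.36,0.04,-0.74,1]]]
[[[0.68,-0.59,-0.38,-0.35,0.05,-0.73,1],[0.73,-0.52,-0.4,-0.35,0.04,-0.73,1],[0.76,-0.44,-0.41,-0.35,0.04,-0.74,1],[0.8,-0.38,-0.42,-0.35,0.05,-0.73,1],[0.83,-0.29,-0.43,-0.35,0.04,-0.74,1]]]
[[[0.84,-0.21,-0.44,-0.36,0.04,-0.73,1],[0.87,-0.13,-0.44,-0.35,0.05,-0.74,1],[0.87,-0.05,-0.44,-0.35,0.04,-0.73,1],[0.87,0.03,-0.43,-0.35,0.04,-0.74,1],[0.87,0.12,-0.43,-0.35,0.05,-0.73,1]]]
[[[0.86,0.2,-0.42,-0.35,0.04,-0.74,1]]]
->  [0.4907 0.388  0.3061] [0.662 0.668 0.022 0.339]
```

Emit:
apply_moves(
  targets=[
    [[0,0,0,0,0,0,0.45],[0,0,0,0,0,0,0.45],[0,0,0,0,0,0,0.45],[0,0,0,0,0,0,0.45],[0,0,-0.4,0,0,0,0.45]],
  ],
)

```text
time_s: 16.32
eef_pos: [0.403, -0.2182, 0.1166]
orientation: [0.998, -0.056, -0.001, 0.0]
wrist_force: [-0.0, -0.2, 0.1]
finger_gap: 0.0402
```

Emit:
apply_moves(
  targets=[
    [[0,0,-0.8,0,0,0,0.45],[0,0,-0.9,0,0,0,0.5],[0,0,-0.9,0,0,0,0.5],[0,0,-0.9,0,0,0,0.5],[0,0,-0.9,0,0,0,0.5]],
  ],
)

```text
time_s: 16.73
eef_pos: [0.4037, -0.2184, 0.2513]
orientation: [0.998, -0.056, 0.0, 0.001]
wrist_force: [1.1, -0.4, 0.1]
finger_gap: 0.0458
```

Emit:
apply_moves(
  targets=[
    [[0.03,-0.97,-0.09,-0.35,0.04,-0.73,1],[0.11,-0.96,-0.13,-0.35,0.05,-0.74,1],[0.18,-0.95,-0.16,-0.35,0.04,-0.73,1],[0.25,-0.93,-0.19,-0.36,0.04,-0.74,1],[0.32,-0.89,-0.23,-0.35,0.05,-0.73,1]],
  ],
)

```text
time_s: 17.15
eef_pos: [0.4251, -0.0726, 0.2639]
orientation: [0.986, 0.137, 0.007, 0.094]
wrist_force: [0.5, 0.6, -0.8]
finger_gap: 0.0746
```

Emit:
apply_moves(
  targets=[
    [[0.39,-0.86,-0.25,-0.35,0.04,-0.74,1],[0.46,-0.81,-0.29,-0.35,0.04,-0.73,1],[0.52,-0.77,-0.31,-0.35,0.05,-0.74,1],[0.58,-0.71,-0.34,-0.35,0.04,-0.73,1],[0.63,-0.65,-0.35,-0.36,0.04,-0.74,1]],
  ],
)

```text
time_s: 17.57
eef_pos: [0.4461, 0.0719, 0.277]
orientation: [0.929, 0.323, 0.013, 0.181]
wrist_force: [0.3, 1.0, -0.1]
finger_gap: 0.0916
```

Emit:
apply_moves(
  targets=[
    [[0.68,-0.59,-0.38,-0.35,0.05,-0.73,1],[0.73,-0.52,-0.4,-0.35,0.04,-0.73,1],[0.76,-0.44,-0.41,-0.35,0.04,-0.74,1],[0.8,-0.38,-0.42,-0.35,0.05,-0.73,1],[0.83,-0.29,-0.43,-0.35,0.04,-0.74,1]],
  ],
)

```text
time_s: 17.98
eef_pos: [0.4671, 0.2164, 0.29]
orientation: [0.83, 0.494, 0.017, 0.26]
wrist_force: [1.7, 0.5, -0.2]
finger_gap: 0.092
```

Emit:
apply_moves(
  targets=[
    [[0.84,-0.21,-0.44,-0.36,0.04,-0.73,1],[0.87,-0.13,-0.44,-0.35,0.05,-0.74,1],[0.87,-0.05,-0.44,-0.35,0.04,-0.73,1],[0.87,0.03,-0.43,-0.35,0.04,-0.74,1],[0.87,0.12,-0.43,-0.35,0.05,-0.73,1]],
  ],
)

```text
time_s: 18.4
eef_pos: [0.4879, 0.3607, 0.3031]
orientation: [0.693, 0.642, 0.021, 0.328]
wrist_force: [0.8, 0.4, -1.3]
finger_gap: 0.0918
```

Emit:
apply_moves(
  targets=[
    [[0.86,0.2,-0.42,-0.35,0.04,-0.74,1],[0,0,0,0,0,0,1],[0,0,0,0,0,0,1],[0,0,0,0,0,0,1]],
  ],
)

```text
time_s: 18.73
eef_pos: [0.4921, 0.3874, 0.3057]
orientation: [0.663, 0.667, 0.022, 0.339]
wrist_force: [0.7, -0.3, 0.1]
finger_gap: 0.092
```

Run:
```python
from bat import *
import cv2
from rig import r
p,q=cur(); c=r.read_camera("wrist"); cv2.imwrite("pics/w3.png",c["color"]); b=r.read_camera("scene"); cv2.imwrite("pics/sc3.png",b["color"])
np.savez("w3.npz",p=p,q=q.as_quat(),m=c["mount"],k=c["mtx"])
from crop import crop
A=crop("pics/w3.png",60,0,392,384,1.25,40); B=crop("pics/sc3.png",110,150,100,120,3,20)
I=np.zeros((600,800,3),np.uint8); I[:A.shape[0],:A.shape[1]]=A; I[:B.shape[0],492:792]=B; cv2.imwrite("pics/m3.png",I)
def wp(X):
    t=q.inv().apply(np.array(X)-p); m=c["mount"]; v=(t-m[:3,3])@m[:3,:3]; k=c["mtx"]; return np.round([k[0,2]+k[0,0]*v[0]/-v[2],k[1,2]-k[1,1]*v[1]/-v[2]],1)
for rr in(.041,.07,.096,.124): print(rr,wp(PIV+rr*d(.02)))
for a,b in((-.045,.075),(-.045,-.075),(.115,.075),(.115,-.075)): print(a,b,wp(np.array([.5479,.3035,0])+C.apply([a,b,.056 if a<0 else .144])))
```

```text
t 18.73 p [0.4921 0.3874 0.3057] q [0.663 0.667 0.022 0.339] F [ 0.7 -0.3  0.1] gap 0.092 J [-0.77  0.51 -0.55  1.54  0.87  1.57 -1.49]
0.041 [226.9 147.1]
0.07 [224.7 151.5]
0.096 [222.3 156. ]
0.124 [219.3 161.9]
-0.045 0.075 [141.6  85.9]
-0.045 -0.075 [168.7 184.4]
0.115 0.075 [310.   85.9]
0.115 -0.075 [296.3 184.6]
```

View pics/m3.png

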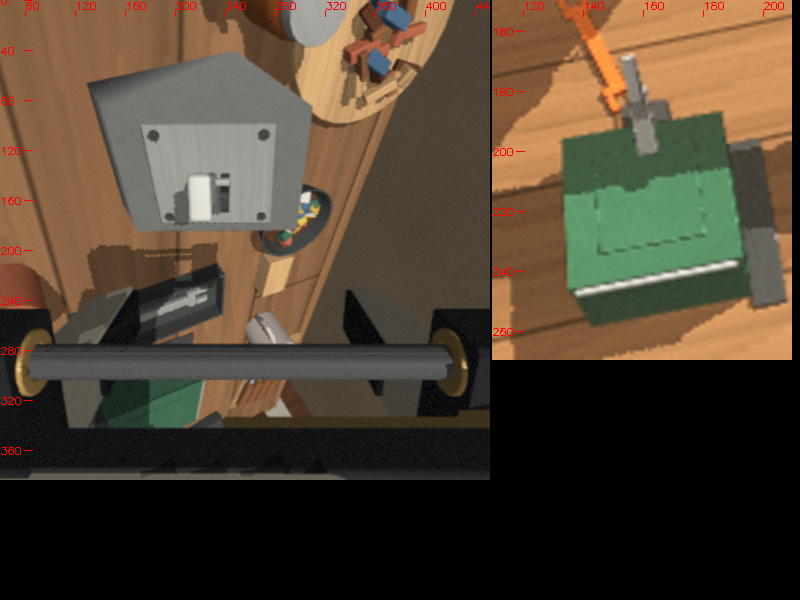

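Run:
```python
from bat import *
p=np.array([.4907,.388,.3061]);q=R.from_quat([.662,.668,.022,.339])
P,Q=pose(.02,.15)
p,q=go(p,q,P,Q,1,sym=False)
P,Q=pose(.02,.077)
p,q=go(p,q,P,Q,1,.6,sym=False)
print(np.round(q.inv().apply(d(.02)),3))
```

```text
[[[0.21,-0.24,0.72,0.0,0.0,0.0,1],[0.21,-0.24,0.72,-0.01,0.0,0.0,1],[0.22,-0.24,0.71,0.0,0.0,0.0,1],[0.21,-0.24,0.72,0.0,0.0,0.0,1]]]
->  [0.5099 0.3713 0.2153] [0.662 0.668 0.022 0.339]
[[[0.0,0.0,0.49,0.0,0.0,0.0,1],[0.0,0.0,0.48,0.0,0.0,0.0,1],[0.0,0.0,0.49,0.0,0.0,0.0,1],[0.0,0.0,0.49,0.0,0.0,0.0,1],[0.0,0.0,0.49,0.0,0.0,0.0,1]]]
->  [0.5453 0.3406 0.159 ] [0.662 0.668 0.022 0.339]
[-0. -0. -1.]
```

Emit:
apply_moves(
  targets=[
    [[0.21,-0.24,0.72,0,0,0,1],[0.21,-0.24,0.72,-0.01,0,0,1],[0.22,-0.24,0.71,0,0,0,1],[0.21,-0.24,0.72,0,0,0,1],[0,0,0,0,0,0,1]],
  ],
)

```text
time_s: 19.25
eef_pos: [0.512, 0.3669, 0.2118]
orientation: [0.663, 0.667, 0.019, 0.341]
wrist_force: [0.2, -0.8, 0.2]
finger_gap: 0.0919
```

Emit:
apply_moves(
  targets=[
    [[0,0,0.49,0,0,0,1],[0,0,0.48,0,0,0,1],[0,0,0.49,0,0,0,1],[0,0,0.49,0,0,0,0.6],[0,0,0.49,0,0,0,0.5]],
  ],
)

```text
time_s: 19.67
eef_pos: [0.5476, 0.3396, 0.1584]
orientation: [0.663, 0.667, 0.022, 0.34]
wrist_force: [-0.2, -0.4, 0.4]
finger_gap: 0.0827
```

Emit:
apply_moves(
  targets=[
    [[0,0,0,0,0,0,0.3],[0,0,0,0,0,0,0.3],[0,0,0,0,0,0,0.25],[0,0,0,0,0,0,0.25],[0,0,0,0,0,0,0.25]],
  ],
  squeeze=15,
)

```text
time_s: 20.08
eef_pos: [0.5463, 0.3414, 0.1596]
orientation: [0.662, 0.668, 0.023, 0.339]
wrist_force: [-0.0, -0.1, 0.2]
finger_gap: 0.0498
```

Emit:
apply_moves(
  targets=[
    [[0,0,0,0,0,0,0],[0,0,0,0,0,0,0],[0,0,0,0,0,0,0],[0,0,0,0,0,0,0],[0,0,0,0,0,0,0]],
  ],
)

```text
time_s: 20.5
eef_pos: [0.5465, 0.3405, 0.159]
orientation: [0.662, 0.668, 0.022, 0.339]
wrist_force: [-3.4, 0.3, 0.1]
finger_gap: 0.0166
```

Run:
```python
from bat import *
from rig import r
p,q=cur(); print("tool force",np.round(q.inv().apply(r.observe()["wrist_force"]),1))
```

```text
t 20.5 p [0.5465 0.3405 0.159 ] q [0.662 0.668 0.022 0.339] F [-3.4  0.3  0.1] gap 0.0166 J [-0.69  0.64 -0.5   1.72  1.    1.31 -1.64]
tool force [-0.1 -2.9 -1.8]
```

Emit:
apply_moves(
  targets=[
    [[0,0,0,0,0,0,0],[0,0,0,0,0,0,0],[0,0,0,0,0,0,0]],
  ],
  squeeze=50,
)

```text
time_s: 20.75
eef_pos: [0.5461, 0.3405, 0.1588]
orientation: [0.662, 0.668, 0.022, 0.339]
wrist_force: [-4.0, -0.2, 0.1]
finger_gap: 0.0158
```

```bash
cat > tf.py <<'E'
from bat import *
from rig import r
p,q=cur(); s=r.observe(); print("tool force",np.round(q.inv().apply(s["wrist_force"]),1),"torque",np.round(q.inv().apply(s["wrist_torque"]),2))
v=p-PIV; print("radial",np.round(np.linalg.norm(v),4),"along n,y,u",np.round([v@N,v@Y,v@U],4),"q from pos",np.round(np.pi/6-np.arctan2(v@Y,v@N),3))
E
python3 tf.py
```

```text
t 20.75 p [0.5461 0.3405 0.1588] q [0.662 0.668 0.022 0.339] F [-4.  -0.2  0.1] gap 0.0158 J [-0.69  0.64 -0.5   1.72  1.    1.31 -1.64]
tool force [-0.7 -3.4 -1.9] torque [ 1.23  0.3  -0.03]
radial 0.0763 along n,y,u [0.0668 0.0369 0.0005] q from pos 0.019
```

Emit:
apply_moves(
  targets=[
    [[0,0,-0.15,0,0,0,0],[0,0,-0.15,0,0,0,0],[0,0,-0.1,0,0,0,0],[0,0,-0.06,0,0,0,0],[0,0,0,0,0,0,0]],
  ],
)

```text
time_s: 21.17
eef_pos: [0.5396, 0.3462, 0.1693]
orientation: [0.662, 0.668, 0.022, 0.339]
wrist_force: [2.2, -1.5, -11.4]
finger_gap: 0.0153
```

```bash
python3 tf.py
```

```text
t 21.17 p [0.5396 0.3462 0.1693] q [0.662 0.668 0.022 0.339] F [  2.2  -1.5 -11.4] gap 0.0153 J [-0.7   0.63 -0.5   1.71  0.99  1.33 -1.63]
tool force [ 3.7 -3.8 10.5] torque [ 1.44  1.63 -0.06]
radial 0.0899 along n,y,u [0.0787 0.0435 0.0005] q from pos 0.019
```

Run:
```python
from bat import *
P,Q=pose(.02,.0908); p,q=P,Q
for a in np.linspace(.02,1.04,13)[1:]:
    P,Q=pose(a,.0918); p,q=go(p,q,P,Q,0,sym=False)
```

```text
[[[-0.26,0.0,-0.02,0.0,0.81,0.0,0]]]
->  [0.5376 0.3397 0.1736] [0.66  0.682 0.051 0.311]
[[[-0.26,0.0,0.01,0.0,0.81,0.0,0]]]
->  [0.5372 0.3323 0.1761] [0.658 0.694 0.079 0.282]
[[[-0.26,0.0,0.01,0.0,0.82,0.0,0]]]
->  [0.5372 0.3248 0.1781] [0.654 0.706 0.107 0.252]
[[[-0.26,0.0,0.01,0.0,0.81,0.0,0]]]
->  [0.5375 0.3171 0.1795] [0.649 0.716 0.134 0.221]
[[[-0.26,0.0,0.01,0.0,0.81,0.0,0]]]
->  [0.5381 0.3094 0.1804] [0.642 0.725 0.162 0.191]
[[[-0.26,0.0,0.01,0.0,0.81,0.0,0]]]
->  [0.539  0.3016 0.1806] [0.635 0.732 0.189 0.16 ]
[[[-0.26,0.0,0.01,0.0,0.81,0.0,0]]]
->  [0.5403 0.2939 0.1803] [0.626 0.738 0.216 0.129]
[[[-0.26,0.0,0.02,0.0,0.81,0.0,0]]]
->  [0.542  0.2864 0.1792] [0.617 0.743 0.242 0.097]
[[[-0.26,0.0,0.01,0.0,0.82,0.0,0]]]
->  [0.5438 0.2789 0.1777] [0.606 0.746 0.268 0.065]
[[[-0.26,0.0,0.01,0.0,0.81,0.0,0]]]
->  [0.546  0.2717 0.1757] [0.594 0.748 0.294 0.034]
[[[-0.26,0.0,0.01,0.0,0.81,0.0,0]]]
->  [0.5484 0.2647 0.1731] [0.581 0.749 0.318 0.002]
[[[-0.26,0.0,0.01,0.0,0.81,0.0,0]]]
->  [0.551  0.2581 0.17  ] [ 0.567  0.749  0.343 -0.03 ]
```

Emit:
apply_moves(
  targets=[
    [[0,0,-0.03,0,0,0,0],[-0.26,0,0.01,0,0.81,0,0],[-0.26,0,0.01,0,0.81,0,0],[-0.26,0,0.01,0,0.81,0,0]],
  ],
)

```text
time_s: 21.5
eef_pos: [0.5376, 0.3261, 0.1776]
orientation: [0.653, 0.707, 0.108, 0.25]
wrist_force: [1.7, 3.3, -13.6]
finger_gap: 0.0157
```

```bash
python3 tf.py
```

```text
t 21.5 p [0.5376 0.3261 0.1776] q [0.653 0.707 0.108 0.25 ] F [  1.7   3.3 -13.6] gap 0.0157 J [-0.5   0.46 -0.58  1.9   1.    1.   -1.58]
tool force [ 6.1 -4.7 11.8] torque [ 1.49  2.5  -0.07]
radial 0.0914 along n,y,u [0.0883 0.0238 0.0003] q from pos 0.26
```

Emit:
apply_moves(
  targets=[
    [[-0.26,0,0.01,0,0.81,0,0],[-0.26,0,0.01,0,0.81,0,0],[-0.26,0,0.01,0,0.81,0,0],[-0.26,0,0.01,0,0.81,0,0]],
  ],
)

```text
time_s: 21.83
eef_pos: [0.5404, 0.2953, 0.181]
orientation: [0.625, 0.739, 0.218, 0.128]
wrist_force: [6.2, 10.1, -29.3]
finger_gap: 0.0157
```

Emit:
apply_moves(
  targets=[
    [[-0.26,0,0.02,0,0.81,0,0],[-0.26,0,0.01,0,0.81,0,0],[-0.26,0,0.01,0,0.81,0,0],[-0.26,0,0.01,0,0.81,0,0]],
  ],
)

```text
time_s: 22.17
eef_pos: [0.5477, 0.2713, 0.1743]
orientation: [0.588, 0.751, 0.3, 0.023]
wrist_force: [1.4, 8.4, -9.9]
finger_gap: 0.0155
```

```bash
python3 tf.py
```

```text
t 22.17 p [0.5477 0.2713 0.1743] q [0.588 0.751 0.3   0.023] F [ 1.4  8.4 -9.9] gap 0.0155 J [ 0.36  0.43 -0.96  2.14  0.72  0.2  -0.88]
tool force [ 4.  -2.4 12.2] torque [ 1.39  1.02 -0.1 ]
radial 0.0901 along n,y,u [ 0.0843 -0.0319  0.0007] q from pos 0.885
```

Emit:
apply_moves(
  targets=[
    [[-0.13,0,0.01,0,0,0,0],[-0.13,0,0.01,0,0,0,0],[0,0,0,0,0,0,0]],
  ],
)

```text
time_s: 22.42
eef_pos: [0.551, 0.2631, 0.17]
orientation: [0.59, 0.75, 0.298, 0.023]
wrist_force: [6.3, 6.2, -6.9]
finger_gap: 0.016
```

```bash
python3 tf.py
```

```text
t 22.42 p [0.551  0.2631 0.17  ] q [0.59  0.75  0.298 0.023] F [ 6.3  6.2 -6.9] gap 0.016 J [ 0.37  0.44 -0.96  2.14  0.73  0.2  -0.87]
tool force [ 1.4  3.  10.7] torque [-0.74 -0.21 -0.14]
radial 0.0891 along n,y,u [ 0.0794 -0.0404  0.0006] q from pos 0.995
```

Emit:
apply_moves(
  targets=[
    [[-0.1,0,0,0,0,0,0],[-0.02,0,0.12,0,0,0,0],[-0.02,0,0.12,0,0,0,0],[-0.02,0,0.12,0,0,0,0],[0,0,0,0,0,0,0]],
  ],
)

```text
time_s: 22.83
eef_pos: [0.5556, 0.2672, 0.1607]
orientation: [0.588, 0.751, 0.3, 0.023]
wrist_force: [2.4, 9.9, -1.2]
finger_gap: 0.0156
```

```bash
python3 tf.py
```

```text
t 22.83 p [0.5556 0.2672 0.1607] q [0.588 0.751 0.3   0.023] F [ 2.4  9.9 -1.2] gap 0.0156 J [ 0.33  0.45 -0.91  2.14  0.76  0.18 -0.89]
tool force [7.7 2.7 6.1] torque [-0.34  2.06 -0.04]
radial 0.0781 along n,y,u [ 0.0688 -0.037   0.0006] q from pos 1.017
```

Emit:
apply_moves(
  targets=[
    [[0,0,0,0,0,0,0.6],[0,0,0,0,0,0,0.6],[0,0,0,0,0,0,0.6],[0,0,0,0,0,0,0.6],[0,0,0,0,0,0,0.6]],
  ],
)

```text
time_s: 23.25
eef_pos: [0.5549, 0.2625, 0.158]
orientation: [0.591, 0.75, 0.297, 0.023]
wrist_force: [0.4, -0.1, 1.0]
finger_gap: 0.0448
```

Emit:
apply_moves(
  targets=[
    [[0,0,-0.3,0,0,0,0.6],[0,0,-0.5,0,0,0,0.6],[0,0,-0.6,0,0,0,0.6],[0,0,-0.6,0,0,0,0.6],[0,0,-0.6,0,0,0,0.6]],
  ],
)

```text
time_s: 23.67
eef_pos: [0.5245, 0.2293, 0.2221]
orientation: [0.591, 0.75, 0.296, 0.022]
wrist_force: [-31.4, 42.9, 22.9]
finger_gap: 0.0549
```

```bash
python3 tf.py
```

```text
t 23.67 p [0.5245 0.2293 0.2221] q [0.591 0.75  0.296 0.022] F [-31.4  42.9  22.9] gap 0.0549 J [ 0.7   0.4  -1.27  2.13  0.5   0.34 -0.62]
tool force [ 55.2 -11.3 -13. ] torque [ 1.37  3.75 -0.07]
radial 0.1566 along n,y,u [ 0.14   -0.0702 -0.0016] q from pos 0.989
```

Run:
```python
from rig import r
import cv2
for n in("scene","side"): cv2.imwrite(f"pics/{n}4.png",r.read_camera(n)["color"])
import tf
from crop import *
a=crop("pics/scene4.png",200,60,190,190,2.1);b=crop("pics/side4.png",60,130,190,190,2.1)
cv2.imwrite("pics/m4.png",np.hstack([a,b]))
```

```text
t 23.77 p [0.526  0.2268 0.2225] q [0.593 0.748 0.296 0.024] F [-0.2  0.3 -0. ] gap 0.0548 J [ 0.71  0.4  -1.26  2.13  0.5   0.34 -0.62]
tool force [ 0.4 -0.2  0.1] torque [ 0.41 -0.4  -0.1 ]
radial 0.1576 along n,y,u [ 0.1398 -0.0729 -0.0004] q from pos 1.004
```

View pics/m4.png

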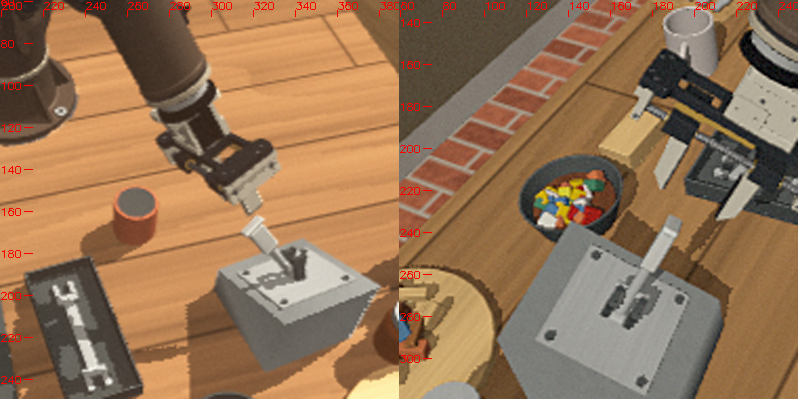

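Emit:
apply_moves(
  targets=[
    [[0,0,-0.2,0,-0.3,0,0.6],[0,0,-0.2,0,-0.4,0,0.6],[0,0,-0.2,0,-0.4,0,0.6],[0,0,-0.2,0,-0.4,0,0.6],[0,0,0,0,0,0,0.6]],
  ],
)

```text
time_s: 24.18
eef_pos: [0.5147, 0.2241, 0.244]
orientation: [0.61, 0.747, 0.25, 0.083]
wrist_force: [-0.6, 0.3, 0.0]
finger_gap: 0.0549
```

Run:
```python
import tf
from bat import *
from fit import proj,tri
for Q in(.94,1.0,1.05):
  for rr in(.124,.136): print(Q,rr,*[np.round(proj(n,PIV+rr*d(Q))[0],1) for n in("scene","side")])
X,e=tri([("scene",(320.3,164.3)),("side",(192,234.3))],(.55,.28,.2)); v=X-PIV; print(X,e,"r",np.linalg.norm(v),"q",np.pi/6-np.arctan2(v@Y,v@N),"u",v@U)
X,e=tri([("scene",CS:=(355.7,153.5)),("side",(161,293.5))],(.55,.28,.2)); v=X-PIV; print("before: r",np.linalg.norm(v),"q",np.pi/6-np.arctan2(v@Y,v@N),"u",v@U,e)
from crop import *
from rig import r
cv2.imwrite("pics/side5.png",r.read_camera("side")["color"]);cv2.imwrite("pics/scene5.png",r.read_camera("scene")["color"])
a=crop("pics/side5.png",140,205,70,95,5.6);b=crop("pics/scene5.png",295,145,70,70,5.6)
I=np.zeros((600,800,3),np.uint8);I[:532,:392]=a[:532,:392];I[:392,400:792]=b[:392,:392];cv2.imwrite("pics/m5.png",I)
```

```text
t 24.18 p [0.5147 0.2241 0.244 ] q [0.61  0.747 0.25  0.083] F [-0.6  0.3  0. ] gap 0.0549 J [ 0.58  0.24 -1.19  2.11  0.51  0.44 -0.75]
tool force [ 0.5 -0.5 -0.2] torque [ 0.45 -0.22  0.01]
radial 0.1801 along n,y,u [ 0.1642 -0.074  -0.0003] q from pos 0.947
0.94 0.124 [322.1 163.2] [189.6 239.5]
0.94 0.136 [320.3 160.3] [192.3 235.2]
1.0 0.124 [320.1 164.9] [190.4 237.7]
1.0 0.136 [318.1 162.2] [193.2 233.3]
1.05 0.124 [318.6 166.5] [190.9 236.4]
1.05 0.136 [316.4 163.9] [193.7 231.9]
[0.53761253 0.24097578 0.20270047] [-1.1 -0.6 -0.8  0.3] r 0.13081507100267012 q 1.0042024328977086 u 0.0019093952718229543
before: r 0.1225457986954953 q -0.09357440200306899 u -0.0018985801493349719 [ 2.4  1.   1.5 -0.5]
```

View pics/m5.png

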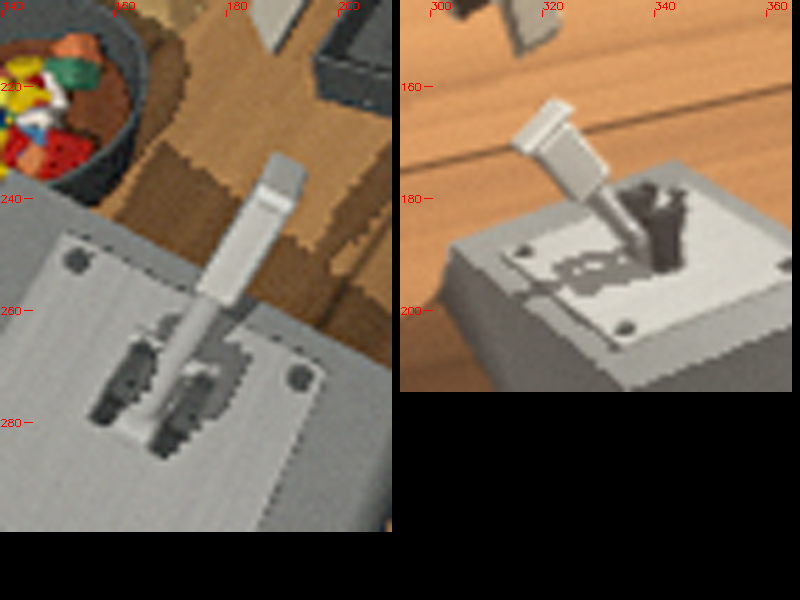

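```bash
python3 -c "
from rig import r
print(r.hand_in())"
```

```text
the job is handed in; nothing more can be done
None
```

The job is done in the order asked and handed in at about 24 s. My last checks agree with that, but the hand-in gave no verdict.

- **Spanner:** it lies flat inside the tray, seen in both the scene and side views. My first lift came away empty because the fingers had not finished closing; the second try held.
- **Lid:** I pushed it over from behind and pressed it down until the fingertips stopped at 86.2 mm, against 86.5 mm for fully shut. That press reached about 57 N at the fingertips, with no contact by the gripper body.
- **Latch:** I turned it with the fingers around its fin until the fin stopped turning while the gripper kept going. The later scene picture shows the arm over the shut lid.
- **Bat:** I pulled it out about 14 mm, swung it over, eased it back in and let go. In the last pictures the tip fits a swing of about 1.0 to 1.05 with the bat fully in, within 1 to 2 pixels. A first rough triangulation put the tip about 7 mm too far out, which I put down to picking the pixels badly.

**Near a limit:** joint 3 reached -1.27 during the retreat, which is the end of its range, with a brief wrist-force reading of 55 N. The reading was back to zero 0.1 s later and the pictures showed nothing touched. I put it down to the arm stopping abruptly, and then moved off the limit.

I moved none of the bystanders, though I made no final measurement of their positions. The gripper stands clear of everything.

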